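# Load the specimen carrier into the dry keeper

## Robot

A 6-joint arm with a two-finger parallel gripper is mounted at the origin on a cart in front of the work surface, level with it; the furniture and walls round the work are solid. World frame = base frame: x ahead of the robot, y to its left, z up, the work surface at z = 0. Lengths are in m, angles in rad, forces in N, time in s.
With the tool pointing down it reaches from about 0.35 to 0.85 m from the base axis. Payload 8.1 kg.
Tool frame: the origin (TCP) lies at the centre of the arm's flange, where the gripper is bolted on; the fingertips stand 186 mm ahead of it and the grasp point (between the pads) lies 167 mm ahead of it; z points along the fingers, y is the line along which they close (so a half turn about z gives the same grasp; the last joint's range is limited). The gripper opens to 93 mm and grips with 3 to 60 N. Pads are 15 mm wide; open, the fingers measure 128 mm over their backs; the gripper's body (75 mm by 188 mm) begins 65 mm behind the grasp point.
Start: joints at [-1.418, 0.13, 1.488, -0, 1.523, -0.085], TCP at [0.141, -0.583, 0.405] pointing down, gripper open.
Joint ranges: [-2.96, 2.96], [-0.89, 2.26], [0.02, 2.5], [-1.34, 4.48], [0, 2.73], [-2.66, 2.66]. Speed limits (rad/s): [2.39, 2.39, 2.79, 3.14, 3.14, 3.14].

## Interface

Orientations are given as a rotation vector (axis times angle).
In Python, from plant import robot gives the robot as it stands.
- The arm moves only by the tool apply_moves, never from a script. Its argument "series" is a list of rows, each a list of 2 entries, a list of its own where there are three numbers: the shift along the tool's x, y, z in mm, then the turn, a rotation vector about the tool's x, y, z in rad. A call has 1 to 12 rows; each row shifts and turns the commanded pose from where the row before left it, along the tool's axes as they then stand; what a row does not reach is not made up. A row lasts 1/12 s, in which the tool goes at most 41.7 mm and 7.16 degrees, less where a joint would pass 70% of its speed; a pose out of reach is approached as far as the arm can. A call is refused whole if a number of a shift passes 41.7 or a number of a turn 0.125, either way. A call with a gripper value outside its range is refused whole. "claw" is the opening, from 0 (shut) to 1 (fully open), set as the call begins (left out, the last holds). The fingers move at their own pace and stop on an object; "newtons" is the grip in N (left out, the last holds). Time passes only in rows, so rows that do not move let the fingers close. It gives the time, the measured TCP pose, the force, the opening and the grip force at its end, in the units of the state.
- robot.read_state(): the state, without advancing time (a new reading comes with each control period).
- robot.read_camera(name): name is "scene" or "top"; returns (picture, depth): 384x512x3 uint8, blue, green, red; 384x512 float32, m along the optical axis (not along the pixel's ray), 0 where there is no reading.
- robot.calibration(name): a dict with "fx", "fy", "cx", "cy" (pixels), "D" ([k1, k2, p1, p2, k3] as OpenCV has them; the pictures are not rectified), "extrinsics" (4x4, takes a point from world to camera coordinates). Camera axes: x right, y down, z forward; pixel columns grow to the right and rows downward; lengths in m; the calibration is good to about 2 mm. A picture is of the moment at which its call begins. calibration takes no time and is no camera call.
- robot.close_job(): hands the job in; it is judged then, once.
The state is a dict: "t": time; "q": joint angles; "dq": joint speeds; "joint_torque": joint torques, N m; "tool_pos": TCP position; "orientation": TCP orientation; "force": force on the tool from outside, world axes, zero at the start; "wrist_torque": the same for the moment, N m; "opening": finger opening in m; "gripper_force": force on a finger pad.
Only numpy, scipy, OpenCV 4.12 (cv2) and the standard library are available. Lean on these libraries where they do the work, as an engineer would, in place of code of your own. Each camera call takes 0.05 s, during which the arm holds its last target. There are 200 camera calls.

## Task

Swing the blue guard arm of the white dry keeper aside until no part of it hangs over the opening, then put the specimen carrier away in the keeper: the foot is longer than the opening, so tip it and feed the toe in under the deck, then right it and stand it flat and upright on the keeper's floor before you let go of it. Do not knock over the two sample vials.

Things in the scene. Friction and masses are not known exactly. Their poses are not given: they have to be found in the camera images.
- keeper: White dry keeper fixed to the worktop, round gauge on its near wall. Origin on the worktop; x to its far end (away from the robot, yaw within 0.2 rad), z up. Outside x -99 to +79, y -50 to +50, 92 mm high; walls 4 mm. Inside x -95 to +75, y -46 to +46 mm, floor 5 mm above the worktop. Open on top from x -20 to +75 mm (opening 95 x 92 mm); a fixed deck covers the rest.
- deck_edge (a point): Middle of the lower edge of the keeper's fixed aluminium deck, where the opening begins (keeper x -20, y 0, z 88 mm). The deck is 4 mm thick, top at 92 mm, and covers the near part of the keeper, x -99 to -20 mm; the carrier's foot goes under it.
- guard_arm (a joint): Blue guard arm, turns level above the deck on a pivot on the deck (bar 14 mm wide, z 96-104 mm, 70 mm long from the pivot). At 0 it points along keeper x, over the middle of the opening; grows (rad) as it swings clockwise seen from above, to the right. Starts -0.25 to 0.3; clear of the opening from 1.55 on, when it lies across the deck; stop at 2.4. Light friction hinge (0.05 N m), stays where left.
- guard_knob (a point): Centre of the upright round blue knob at the end of the guard arm: 18 mm diameter, 104 to 138 mm above the worktop (this point at 121 mm), 66 mm from the pivot axis. It can be pushed or pinched.
- guard_pivot (a point): Point on the guard arm's vertical pivot axis (keeper x -34, y 0 mm), at the height of the knob's centre (121 mm).
- carrier: Loose specimen carrier, about 0.22 kg, most of it in the handle, standing at the robot's left: foot plate (x -102 to +18, y -28 to +28 mm, 6 mm thick), two brass-coloured holders fixed on it (x -28 to -87 mm, 24 mm wide, to 36 mm high), square handle at the heel (22 along x, 20 along y, 194 mm high, orange above 128). Origin on the underside below the handle; z up. Starts at yaw 0.97 to 1.67 rad.
- carrier_toe (a point): Toe end of the carrier's foot, on the underside (carrier x -102 mm). It starts pointing about to the robot's right; in the keeper it points towards the robot, under the deck (carrier and keeper x axes alike). Upright, the 120 mm foot cannot pass the 95 mm opening; toe down by 40 to 48 degrees, toe first, it passes with over 10 mm to spare.
- carrier_grip (a point): Grip point in the orange part of the handle, on its axis, 168 mm above the carrier's underside; pinch across the 20 mm width (carrier y).
- keeper_floor (a point): Point on the keeper's inside floor where the carrier's origin is best set down (keeper x 29, y 0, z 5 mm). It fits with its origin at keeper x 7 to 57 mm and y within 18 mm of the middle.
- vial_1: Clear sample vial with a white screw cap, 27 mm diameter, 54 mm high, standing at the front right of the worktop; origin under its centre. Bystander.
- vial_2: Clear sample vial with an orange screw cap, 27 mm diameter, 54 mm high, standing at the front right of the worktop; origin under its centre. Bystander.

How it is judged:
On the way, in this order (a step that is already met when the one before it is completed fails the run):
1. the guard arm is swung clear of the opening (value of joint guard_arm above 1.5 rad), for 0.2 s.
2. the carrier stands upright on the keeper's floor while the fingers still hold it (z of carrier in the frame of keeper between 0 and 0.013 m and x of carrier in the frame of keeper between 0 and 0.065 m and y of carrier in the frame of keeper between -0.025 and 0.025 m and angle between carrier's own z axis and vertical below 0.1 rad and contact force between the fingers and carrier above 0.5 N), for 0.2 s.
At the end, for the whole second after the job is handed in: The carrier stands at rest inside the keeper, flat on its floor (underside within 4 mm of it) and upright within 0.06 rad, its foot under the deck, released; the guard arm is clear of the opening (joint above 1.5 rad) (value of joint guard_arm above 1.5 rad and z of carrier in the frame of keeper between 0 and 0.009 m and x of carrier in the frame of keeper between 0 and 0.065 m and y of carrier in the frame of keeper between -0.025 and 0.025 m and angle between carrier's own z axis and vertical below 0.06 rad and linear speed of carrier below 0.02 m/s); the robot touches nothing.
It fails at once if a sample vial is knocked over (angle between any of vial_1, vial_2's own z axis and vertical above 0.6 rad).
It also fails if it takes over 61 s, if anything falls off the work surface, if the arm or the gripper's body presses on something with over 40 N, if the wrist force passes 120 N, or if a joint passes its speed limit or range.

## Working session

There is one attempt and no reset: what is moved stays moved. The work goes in short steps, Python scripts to look and compute and a tool call to move; the robot and the scene stay as the last step left them, time stands still between calls to the robot, and variables do not carry over. Pictures are saved under pics/ and viewed, at most 10 in all, crops included, and the job is handed in when it is done.

Besides the shell and the picture viewer there is one more tool, called after "Request:" by a JSON object that holds its "method" and its "body". apply_moves: Moves the arm, as the interface text tells. Its arguments: {"type":"object","properties":{"series":{"type":"array"},"claw":{"type":"number"},"newtons":{"type":"number"}},"required":["series"]}

```bash
mkdir -p pics; ls; python3 - <<'E'
from plant import robot
import cv2,numpy as np
np.set_printoptions(precision=4,suppress=True)
s=robot.read_state();print({k:np.round(v,3) for k,v in s.items()})
for n in("scene","top"):
    p,d=robot.read_camera(n);cv2.imwrite(f"pics/{n}0.png",p);np.savez(f"{n}0.npz",p=p,d=d)
    print(robot.calibration(n))
E
```

```text
pics
{'t': np.float64(0.0), 'q': array([-1.418,  0.131,  1.489,  0.   ,  1.523, -0.085]), 'dq': array([-0.001, -0.001,  0.001,  0.001,  0.001, -0.001]), 'joint_torque': array([  0.001, -55.985, -49.175,   0.077,   0.036,  -0.   ]), 'tool_pos': array([ 0.141, -0.583,  0.404]), 'orientation': array([-3.118, -0.372,  0.   ]), 'force': array([ 0.547, -0.496, -0.01 ]), 'wrist_torque': array([ 0.014, -0.023, -0.031]), 'gripper_force': np.float64(0.0), 'opening': np.float64(0.093)}
{'fx': 468.18427303540824, 'fy': 468.18427303540824, 'cx': 261.04769422240213, 'cy': 191.16330589448017, 'D': array([-0.0367,  0.    ,  0.    ,  0.    ,  0.    ]), 'extrinsics': array([[ 0.7804,  0.6251, -0.0114, -0.3558],
       [ 0.4676, -0.5958, -0.653 , -0.156 ],
       [-0.415 ,  0.5043, -0.7573,  1.2779],
       [ 0.    ,  0.    ,  0.    ,  1.    ]])}
{'fx': 398.59493369848917, 'fy': 398.59493369848917, 'cx': 253.36543116303662, 'cy': 189.11570314478325, 'D': array([-0.1094,  0.    ,  0.    ,  0.    ,  0.    ]), 'extrinsics': array([[-0.0307, -0.9993, -0.0193,  0.0143],
       [-0.9994,  0.031 , -0.0175,  0.449 ],
       [ 0.018 ,  0.0188, -0.9997,  1.1229],
       [ 0.    ,  0.    ,  0.    ,  1.    ]])}
```

View pics/scene0.png

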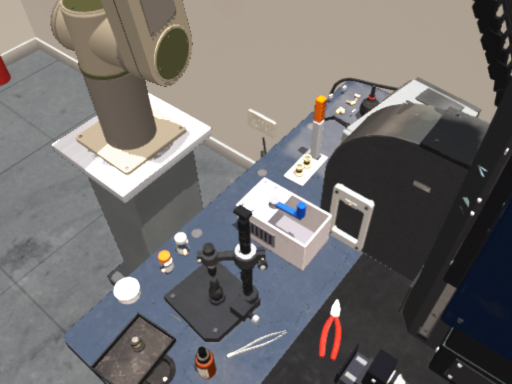

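View pics/top0.png

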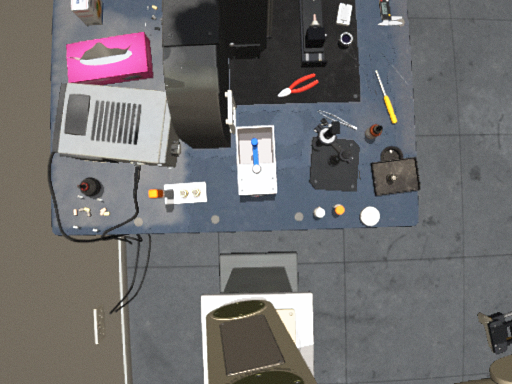

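The scene camera shows the keeper at about (288,220) with the blue arm at (290,208), the carrier at (310,150) and the vials at (165,262) and (181,243). The top camera shows the keeper at (256,160), the knob at about (255,143), the carrier foot at (165–207,193) with the handle at the left, and the vials at (319,213) and (339,210).

```bash
cat > h.py <<'E'
import numpy as np,cv2
from plant import robot
np.set_printoptions(precision=4,suppress=True)
def ray(n,uv):
    c=robot.calibration(n);K=np.array([[c['fx'],0,c['cx']],[0,c['fy'],c['cy']],[0,0,1]])
    x=cv2.undistortPoints(np.float64(uv).reshape(-1,1,2),K,c['D']).reshape(-1,2)
    E=c['extrinsics'];R,t=E[:3,:3],E[:3,3]
    return -R.T@t, np.c_[x,np.ones(len(x))]@R      # origin, dirs (unit cam depth)
def at_z(n,uv,z):
    o,d=ray(n,uv);z=np.broadcast_to(z,len(d));return o+d*((z-o[2])/d[:,2])[:,None]
def cloud(n,depth):
    h,w=depth.shape;u,v=np.meshgrid(np.arange(w),np.arange(h))
    o,d=ray(n,np.c_[u.ravel(),v.ravel()]);return (o+d*depth.reshape(-1,1)).reshape(h,w,3)
def proj(n,P):
    c=robot.calibration(n);K=np.array([[c['fx'],0,c['cx']],[0,c['fy'],c['cy']],[0,0,1]]);E=c['extrinsics']
    return cv2.projectPoints(np.float64(P).reshape(-1,3),cv2.Rodrigues(E[:3,:3])[0],E[:3,3],K,c['D'])[0].reshape(-1,2)
E
python3 - <<'E'
from h import *
p=np.load('top0.npz');im,d=p['p'],p['d']
cv2.imwrite('pics/c1.png',cv2.resize(im[85:225,140:290],None,fx=4.2,fy=4.2,interpolation=cv2.INTER_CUBIC))
C=cloud('top',d)
print((C[85:225:7,140:290:7,2]*1000).astype(int))
s=np.load('scene0.npz');cv2.imwrite('pics/c2.png',cv2.resize(s['p'][85:275,225:385],None,fx=3.1,fy=3.1,interpolation=cv2.INTER_CUBIC))
E
```

```text
[[   2   -2    0   -2  328  331  328  329  329  330  328  327  156    6
     4    1    7    9    5    4    6    5]
 [ 148  148  154  147  324  323  320  322  316  319  320  322  164  178
     5    4    6    8   11    5    6   19]
 [ 147  151  150  149  313  312  310  310  312  311  309  307  169  176
     2    9    7    7    5    7    3    5]
 [ 152  150  148  149  303  301  301  301  300  300  300  297  176  179
     0    0    0    0    0    0    1    2]
 [ 150  149  149  147  149  288  288  287  287  289  286  285  179  176
     1   -3    0    3    0    0   -1    0]
 [ 150  149  150  149  147  276  270  274  273  271  268  269  184  175
     2    1    2    0   -2    2    0 1130]
 [ 149  148  145  151  150  252  252  253  250  250  250  250  192  138
    91   91   92   95   87   94    1    0]
 [ 149  153  149  149  139   70  222  222  222  222  222  219  194    0
    44    6    4    4    3   95    0    5]
 [ 145  151  150  149  133   91  164  159  153  154  140  140  132   -1
    62    7  138    4    6   91   -3    1]
 [ 149  150  149  145  124  107   -2    1   19   15    6    2    
[... 500 characters left out ...]
  1    1]
 [   0    3    1    1   -1    0    4    5    4    8    0    3    1    1
    92   93   96   90   94   91    0    0]
 [   5    4  192  141   15    7   40    6   34    7    0    0    0    1
     1   89   92   92   89   90    2   -1]
 [  -1    0  192  145   77    5   11   10    4    3   -3    0    0    0
    -3   -2    1   -3    0    1    0    0]
 [   3    3   -1    0    6    2    2    2    3    0   -1    0   -3    4
     0    4   -3   -3   -2    1   -1    0]
 [   3   -1    2    0    0    3    3   -4   -2    0   -1    3    0    1
     0   -1    0    0   -3    1   -1    0]
 [  -1   -1   -2   -2    0   -1    1   -2    0    0    0    0   -3    0
    -1    0   -1    1    4    0    3   -2]]
```

View pics/c1.png

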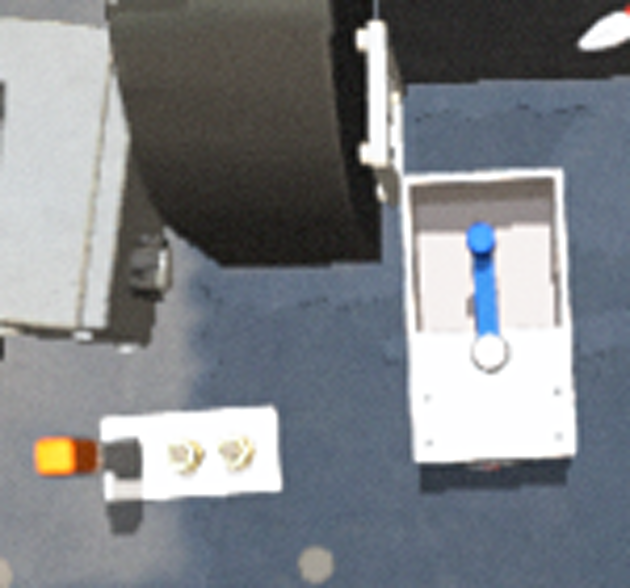

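View pics/c2.png

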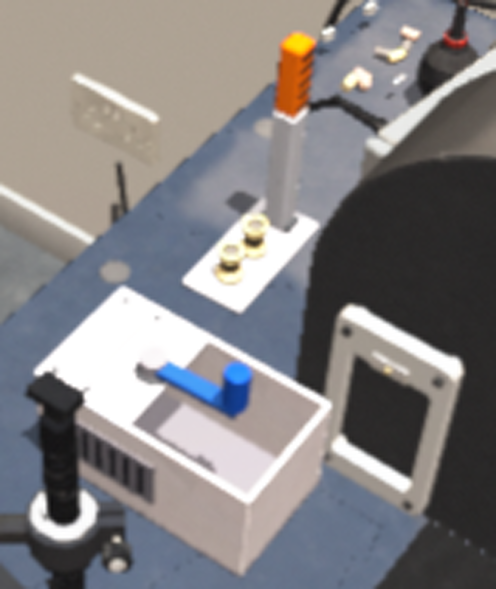

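The crops show the keeper rim corners, the blue knob top at c1 (481,239), the pivot at (490,352), and the carrier foot corners at (103,416), (276,406), (282,491) and (105,500), with the handle top at (55,456). The c2 crop shows the same points from the side. I'll fit poses from both views.

```bash
python3 - <<'E'
from h import *
from scipy.optimize import least_squares
a=lambda x,y:(140+(x+.5)/4.2-.5,85+(y+.5)/4.2-.5)
b=lambda x,y:(225+(x+.5)/3.1-.5,85+(y+.5)/3.1-.5)
def fit(obs,x0):
    def r(p):
        c,s=np.cos(p[2]),np.sin(p[2]);o=[]
        for n,P,uv in obs:
            W=[p[0]+c*P[0]-s*P[1],p[1]+s*P[0]+c*P[1],P[2]];o.append(proj(n,W)[0]-uv)
        return np.ravel(o)
    f=least_squares(r,x0,x_scale=[.1,.1,1],loss='soft_l1');print(f.x,'\n',r(f.x).reshape(-1,2).round(1).tolist());return f.x
T,S='top','scene'
K=fit([(T,(.079,.05,.092),a(403,172)),(T,(.079,-.05,.092),a(563,168)),(T,(-.099,-.05,.092),a(576,457)),(T,(-.099,.05,.092),a(414,462)),
 (S,(-.099,.05,.092),b(122,289)),(S,(-.099,-.05,.092),b(40,373)),(S,(.079,-.05,.092),b(246,500)),(S,(.079,.05,.092),b(328,406))],[.5,0,0])
C=fit([(T,(.018,.028,.006),a(103,416)) if 0 else (T,(-.102,-.028,.006),a(276,406)),(T,(-.102,.028,.006),a(282,491)),(T,(.018,.028,.006),a(105,500)),(T,(.018,-.028,.006),a(103,416)),
 (T,(0,0,.194),a(55,456)),(S,(-.102,-.028,.006),b(238,310)),(S,(-.102,.028,.006),b(184,282)),(S,(0,0,.194),b(299,42))],[.4,.2,1.57])
p=np.load('top0.npz');W=cloud(T,p['d'])
knob=at_z(T,[a(481,239)],.138)[0];print('knob',knob,'scene',at_z(S,[b(238,371)],.138)[0])
R=lambda t:np.array([[np.cos(t),-np.sin(t)],[np.sin(t),np.cos(t)]])
piv=K[:2]+R(K[2])@[-.034,0];v=R(K[2]).T@(knob[:2]-piv);print('piv',piv,'ang',-np.arctan2(v[1],v[0]),np.hypot(*v))
np.savez('pose.npz',K=K,C=C)
# obstacles: max height grid
w=W.reshape(-1,3);print('rows x .30-.75, cols y .30..-.15 (50mm->25mm)')
for x in np.arange(.3,.78,.03):
    print(round(x,2),[int(1000*max([q for q in w[(abs(w[:,0]-x)<.015)&(abs(w[:,1]-y)<.015),2] if q<.8],default=-.001)) for y in np.arange(.33,-.2,-.03)])
v1=at_z(T,[(319,213),(339,210)],.054);print(v1)
E
```

```text
[ 0.5359 -0.0119  0.0079] 
 [[0.6, 0.5], [0.6, -0.2], [0.3, -1.1], [0.5, -0.8], [0.2, -2.0], [-2.3, -1.7], [0.2, 0.1], [1.2, -1.3]]
[0.4449 0.2358 1.6012] 
 [[0.4, -0.1], [0.1, -0.7], [0.5, -0.3], [-0.1, 0.1], [0.3, -0.6], [0.5, -0.7], [-0.8, -1.6], [-0.1, -1.4]]
knob [ 0.5657 -0.0077  0.138 ] scene [ 0.5692 -0.0103  0.138 ]
piv [ 0.5019 -0.0122] ang -0.06251145434170012 0.06400068759972316
rows x .30-.75, cols y .30..-.15 (50mm->25mm)
0.3 [-1, -1, -1, -1, -1, -1, -1, -1, -1, -1, -1, -1, -1, -1, -1, -1, -1, -1]
0.33 [5, 4, 4, 5, 4, 4, 4, 4, 5, 3, 5, 4, 4, 5, 4, 3, 4, 3]
0.36 [5, 4, 5, 7, 7, 6, 6, 7, 5, 4, 6, 6, 4, 3, 5, 5, 4, 56]
0.39 [54, 8, 6, 4, 6, 7, 4, 6, 7, 5, 5, 5, 5, 4, 5, 4, 3, 58]
0.42 [83, 80, 7, 194, 12, 13, 35, 4, 5, 4, 6, 92, 78, 5, 5, 4, 4, 3]
0.45 [89, 90, 4, 198, 40, 40, 37, 4, 6, 5, 96, 96, 95, 96, 4, 5, 20, 23]
0.48 [88, 92, 5, 11, 9, 9, 10, 5, 5, 4, 96, 110, 107, 96, 5, 5, 20, 24]
0.51 [87, 112, 152, 152, 151, 5, 5, 7, 4, 6, 96, 110, 111, 96, 8, 4, 21, 21]
0.54 [155, 154, 156, 154, 151, 100, 4, 6, 5, 6, 94, 107, 102, 95, 4, 6, 12, 188]
0.57 [156, 156, 154, 155, 152, 244, 247, 245, 249, 245, 97, 141, 9, 94, 7, 5, 186, 297]
0.6 [158, 157, 157, 155, 153, 292, 294, 292, 296, 292, 174, 93, 96, 98, 5, 5, 186, 185]
0.63 [156, 158, 155, 154, 153, 320, 322, 320, 321, 320, 170, 4, 4, 7, 7, 5, 7, 6]
0.66 [159, 156, 155, 153, 154, 336, 338, 337, 339, 339, 179, 5, 5, 6, 6, 5, 5, 5]
0.69 [156, 154, 155, 154, 153, 346, 348, 350, 349, 345, 179, 11, 8, 9, 9, 10, 8, 13]
0.72 [155, 154, 153, -1, -1, 350, 363, 356, 357, 361, 10, 10, 11, 12, 22, 22, 21, 20]
0.75 [5, 5, 6, 3, -1, 360, 366, 364, 363, 366, 11, 10, 10, 9, 10, 21, 23, 22]
0.78 [71, 70, 69, 6, -1, 362, 363, 364, 363, 363, 10, 10, 9, 11, 9, 10, 50, 48]
[[ 0.3784 -0.1756  0.054 ]
 [ 0.3847 -0.2302  0.054 ]]
```

```bash
cat >> h.py <<'E'
from scipy.spatial.transform import Rotation as Ro
def cur():
    s=robot.read_state();return np.array(s['tool_pos']),Ro.from_rotvec(s['orientation'])
def Rt(heading,lean=0,leandir=0):
    """tool x heading, z down; then TCP leant by 'lean' toward world azimuth leandir (z axis tips away)"""
    h=heading;B=np.array([[np.cos(h),np.sin(h),0],[np.sin(h),-np.cos(h),0],[0,0,-1]]).T.T
    ax=np.array([-np.sin(leandir),np.cos(leandir),0])
    return Ro.from_rotvec(ax*lean)*Ro.from_matrix(B)
def plan(wps,start=None,vmax=38,wmax=.115):
    """wps: (pos,Rot[,nmin]); prints rounded rows and returns end"""
    p,R=start or cur();rows=[]
    for w in wps:
        P,Q=np.array(w[0],float),w[1];rv=(R.inv()*Q).as_rotvec();p0,R0=p,R
        n=int(np.ceil(max(np.linalg.norm(P-p)*1000/vmax,np.linalg.norm(rv)/wmax,w[2] if len(w)>2 else 1)))
        for i in range(1,n+1):
            Pi=p0+(P-p0)*i/n;Ri=R0*Ro.from_rotvec(rv*i/n)
            sh=np.round(R.inv().apply(Pi-p)*1000,1)+0.;tu=np.round((R.inv()*Ri).as_rotvec(),3)+0.
            rows.append([sh.tolist(),tu.tolist()]);p=p+R.apply(sh/1000);R=R*Ro.from_rotvec(tu)
    for i in range(0,len(rows),12):print(str(rows[i:i+12]).replace(' ',''))
    print('end',p,R.as_rotvec(),len(rows));return p,R
E
python3 - <<'E'
from h import *
W=cloud('top',np.load('top0.npz')['d']).reshape(-1,3)
w=W
for x in np.arange(.3,.68,.03):
    print(round(x,2),[int(1000*max([q for q in w[(abs(w[:,0]-x)<.015)&(abs(w[:,1]-y)<.015),2] if q<.8],default=-.001)) for y in np.arange(-.06,-.5,-.03)])
for x in np.arange(.53,.64,.01):
    print(round(x,2),[int(1000*max([q for q in w[(abs(w[:,0]-x)<.005)&(abs(w[:,1]-y)<.005),2] if q<.8],default=-.001)) for y in np.arange(.1,.0,-.01)])
print(Rt(0).as_matrix(),cur()[1].as_matrix())
Q=Rt(np.pi/2)
plan([((.20,-.50,.47),cur()[1]),((.40,-.08,.47),Q),((.47,-.01,.42),Q)])
E
```

```text
0.3 [-1, -1, -1, -1, -1, -1, -1, -1, -1, -1, -1, -1, -1, -1, -1]
0.33 [5, 4, 3, 4, 3, 3, 3, 4, 22, 24, 4, 3, 3, 4, 1]
0.36 [3, 5, 5, 4, 56, 3, 3, 5, 24, 28, 22, 4, 5, 5, 2]
0.39 [4, 5, 4, 3, 58, 58, 59, 5, 26, 25, 5, 6, 5, 5, 3]
0.42 [5, 5, 4, 4, 3, 5, 5, 17, 19, 19, 21, 20, 20, 20, 16]
0.45 [96, 4, 5, 20, 23, 21, 22, 22, 21, 20, 13, 45, 14, 12, 20]
0.48 [96, 5, 5, 20, 24, 22, 21, 21, 23, 20, 14, 45, 12, 16, 21]
0.51 [96, 8, 4, 21, 21, 202, 203, 22, 21, 20, 21, 21, 21, 20, 16]
0.54 [95, 4, 6, 12, 188, 200, 203, 22, 23, 4, 4, 5, 7, 20, 2]
0.57 [94, 7, 5, 186, 297, 187, 50, 22, 21, 61, 5, 6, 5, 6, 2]
0.6 [98, 5, 5, 186, 185, -1, 46, 5, 9, 101, 75, 5, 5, 7, 5]
0.63 [7, 7, 5, 7, 6, 45, 10, 10, 10, 56, 6, 19, 15, 5, 5]
0.66 [6, 6, 5, 5, 5, 10, 10, 6, 8, 5, 6, 17, 10, 4, 1]
0.53 [3, 3, 4, 4, 1, 2, 93, 8, 6, 7]
0.54 [2, 3, 3, 6, 2, 1, 92, 8, 8, 9]
0.55 [5, 3, 4, 6, 5, 2, 94, 9, 8, 8]
0.56 [5, 1, 4, 4, 1, 7, 93, 9, 9, 9]
0.57 [213, 213, 220, 213, 206, 5, 94, 6, 7, 9]
0.58 [249, 246, 246, 243, 245, 4, 97, 7, 5, 10]
0.59 [267, 265, 265, 266, 263, 5, 92, 9, 8, 7]
0.6 [281, 280, 279, 281, 280, 1
[... 361 characters left out ...]
0,0.0,0.0]],[[19.1,-16.7,-16.6],[0.0,0.0,0.0]],[[19.2,-16.8,-16.5],[0.0,0.0,0.0]],[[22.6,-27.8,0.0],[0.0,0.0,-0.103]],[[25.3,-25.3,0.1],[0.0,0.0,-0.102]],[[27.7,-22.6,0.0],[0.0,0.0,-0.103]],[[29.9,-19.6,0.1],[0.0,0.0,-0.102]],[[31.8,-16.5,0.0],[0.0,-0.001,-0.103]],[[33.2,-13.1,0.1],[-0.001,0.0,-0.102]],[[34.5,-9.7,0.0],[0.0,0.0,-0.103]],[[35.3,-6.1,0.0],[0.0,0.0,-0.102]]]
[[[35.6,-2.4,0.0],[0.0,0.0,-0.103]],[[35.8,1.2,0.0],[0.0,0.0,-0.102]],[[35.4,4.9,0.0],[0.0,0.0,-0.103]],[[34.8,8.5,0.0],[0.0,0.0,-0.102]],[[33.7,12.0,0.0],[0.0,0.0,-0.103]],[[23.3,23.3,16.7],[0.0,0.0,0.0]],[[23.4,23.4,16.6],[0.0,0.0,0.0]],[[23.3,23.3,16.7],[0.0,0.0,0.0]]]
end [ 0.47 -0.01  0.42] [-2.2211 -2.2211  0.    ] 20
```

Request:
{"method": "apply_moves", "body": {"series": [[[19.1, -16.7, -16.5], [0, 0, 0]], [[19.2, -16.7, -16.5], [0, 0, 0]], [[19.1, -16.7, -16.6], [0, 0, 0]], [[19.2, -16.8, -16.5], [0, 0, 0]], [[22.6, -27.8, 0], [0, 0, -0.103]], [[25.3, -25.3, 0.1], [0, 0, -0.102]], [[27.7, -22.6, 0], [0, 0, -0.103]], [[29.9, -19.6, 0.1], [0, 0, -0.102]], [[31.8, -16.5, 0], [0, 0, -0.103]], [[33.2, -13.1, 0.1], [0, 0, -0.102]], [[34.5, -9.7, 0], [0, 0, -0.103]], [[35.3, -6.1, 0], [0, 0, -0.102]]], "claw": 0.6, "newtons": 8}}

```text
t: 1.1
tool_pos: [0.3233, -0.2399, 0.4702]
orientation: [-2.708, -1.591, 0.0]
force: [0.9, -0.5, 0.7]
opening: 0.0562
gripper_force: 0.0
```

Request:
{"method": "apply_moves", "body": {"series": [[[35.6, -2.4, 0.0], [0.0, 0.0, -0.103]], [[35.8, 1.2, 0.0], [0.0, 0.0, -0.102]], [[35.4, 4.9, 0.0], [0.0, 0.0, -0.103]], [[34.8, 8.5, 0.0], [0.0, 0.0, -0.102]], [[33.7, 12.0, 0.0], [0.0, 0.0, -0.103]], [[23.3, 23.3, 16.7], [0.0, 0.0, 0.0]], [[23.4, 23.4, 16.6], [0.0, 0.0, 0.0]], [[23.3, 23.3, 16.7], [0.0, 0.0, 0.0]], [[0, 0, 0], [0, 0, 0]]]}}

```text
t: 1.85
tool_pos: [0.4714, -0.0066, 0.4155]
orientation: [-2.213, -2.221, 0.004]
force: [0.1, 0.7, -0.5]
opening: 0.0554
gripper_force: 0.0
```

```bash
python3 - <<'E'
from h import *
s=robot.read_state();print(s['t'],s['q'],s['force'],s['opening'],s['tool_pos'])
Q=Rt(np.pi/2)
k=np.array([.567,-.0085]);piv=np.array([.5019,-.0122])
e=plan([((*k,.36),Q),((*k,.299),Q)])
print('arc')
wp=[((*(piv+.066*np.array([np.cos(a),-np.sin(a)])),.299),Q) for a in np.linspace(-.06,1.95,18)]
plan(wp,e)
E
```

```text
1.85 [-0.1235 -0.2252  1.813   0.0018  1.5602 -0.1269] [ 0.0687  0.6735 -0.4895] 0.05536609333681821 [ 0.4714 -0.0066  0.4155]
[[[-0.8,32.0,18.3],[-0.002,-0.001,0.001]],[[-0.8,31.9,18.4],[-0.002,-0.001,0.001]],[[-0.7,31.9,18.5],[-0.002,-0.001,0.001]],[[0.0,0.0,30.5],[0.0,0.0,0.0]],[[0.1,0.0,30.5],[0.0,0.0,0.0]]]
end [ 0.567  -0.0085  0.299 ] [ 2.2208  2.2218 -0.0006] 5
arc
[[[0.2,0.8,0.0],[0.0,0.0,0.0]],[[-7.8,0.0,0.0],[0.0,0.0,0.0]],[[-7.7,-0.9,0.0],[0.0,0.0,0.0]],[[-7.6,-1.8,0.0],[0.0,0.0,0.0]],[[-7.3,-2.7,0.0],[0.0,0.0,0.0]],[[-7.0,-3.6,0.0],[0.0,0.0,0.0]],[[-6.4,-4.3,0.0],[0.0,0.0,0.0]],[[-6.0,-5.1,0.0],[0.0,0.0,0.0]],[[-5.2,-5.7,0.0],[0.0,0.0,0.0]],[[-4.6,-6.4,0.0],[0.0,0.0,0.0]],[[-3.8,-6.8,0.0],[0.0,0.0,0.0]],[[-3.0,-7.2,0.0],[0.0,0.0,0.0]]]
[[[-2.0,-7.5,0.0],[0.0,0.0,0.0]],[[-1.2,-7.7,0.0],[0.0,0.0,0.0]],[[-0.3,-7.8,0.0],[0.0,0.0,0.0]],[[0.7,-7.8,0.0],[0.0,0.0,0.0]],[[1.5,-7.6,0.0],[0.0,0.0,0.0]],[[2.5,-7.4,0.0],[0.0,0.0,0.0]]]
end [ 0.4775 -0.0735  0.299 ] [ 2.2208  2.2218 -0.0006] 18
```

Request:
{"method": "apply_moves", "body": {"series": [[[0, 32, 19.5], [0, 0, 0]], [[0, 32, 19.5], [0, 0, 0]], [[0, 32, 19], [0, 0, 0]], [[0, 0, 0], [0, 0, 0]], [[0, 0, 0], [0, 0, 0]], [[0, 0, 0], [0, 0, 0]]]}}

```text
t: 2.35
tool_pos: [0.5657, -0.0104, 0.3625]
orientation: [-2.221, -2.221, 0.001]
force: [-0.4, -0.5, 0.4]
opening: 0.0551
gripper_force: 0.0
```

```bash
python3 - <<'E'
from h import *
s=robot.read_state();print(s['t'],s['q'],s['tool_pos'],s['orientation'],s['dq'])
p,R=cur();print(p+R.apply([0,0,.167]))
im,d=robot.read_camera('top');cv2.imwrite('pics/c3.png',cv2.resize(im[100:200,200:320],None,fx=5,fy=5,interpolation=cv2.INTER_CUBIC))
im,d=robot.read_camera('scene');cv2.imwrite('pics/c4.png',cv2.resize(im[110:270,200:360],None,fx=3.5,fy=3.5,interpolation=cv2.INTER_CUBIC))
E
```

```text
2.35 [-0.1089  0.0622  1.6383 -0.0001  1.4424 -0.1088] [ 0.5657 -0.0104  0.3625] [-2.2209 -2.2207  0.0013] [ 0.0005 -0.0596 -0.0023  0.0005 -0.0019  0.0018]
[ 0.5655 -0.0104  0.1955]
```

View pics/c4.png

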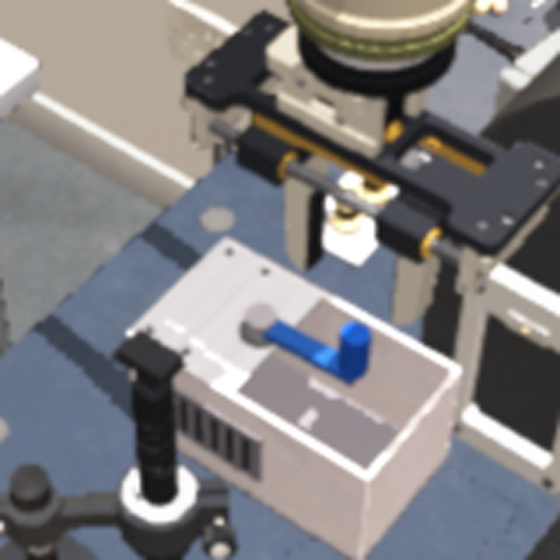

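The scene crop shows the open fingers straddling above the blue knob (352,350), with the wide body along the closing line. I'll descend, pinch and swing along the arc.

Request:
{"method": "apply_moves", "body": {"series": [[[1, 1, 32], [0, 0, 0]], [[0, 0, 31], [0, 0, 0]], [[0, 0, 0], [0, 0, 0]], [[0, 0, 0], [0, 0, 0]]]}}

```text
t: 2.78
tool_pos: [0.5659, -0.0092, 0.3]
orientation: [-2.221, -2.221, 0.001]
force: [0.9, -0.3, 1.0]
opening: 0.0555
gripper_force: 0.0
```

Request:
{"method": "apply_moves", "body": {"series": [[[0, 0, 0], [0, 0, 0]], [[0, 0, 0], [0, 0, 0]], [[0, 0, 0], [0, 0, 0]], [[0, 0, 0], [0, 0, 0]], [[0, 0, 0], [0, 0, 0]], [[0, 0, 0], [0, 0, 0]], [[0, 0, 0], [0, 0, 0]]], "claw": 0, "newtons": 8}}

```text
t: 3.37
tool_pos: [0.5671, -0.0091, 0.2999]
orientation: [2.221, 2.221, 0.0]
force: [-1.6, -0.3, 2.5]
opening: 0.0181
gripper_force: 8.0
```

Knob pinched (opening 18 mm). Next, the arc.

Request:
{"method": "apply_moves", "body": {"series": [[[-7.8, 0, 0], [0, 0, 0]], [[-7.7, -0.9, 0], [0, 0, 0]], [[-7.6, -1.8, 0], [0, 0, 0]], [[-7.3, -2.7, 0], [0, 0, 0]], [[-7, -3.6, 0], [0, 0, 0]], [[-6.4, -4.3, 0], [0, 0, 0]], [[-6, -5.1, 0], [0, 0, 0]], [[-5.2, -5.7, 0], [0, 0, 0]], [[-4.6, -6.4, 0], [0, 0, 0]], [[-3.8, -6.8, 0], [0, 0, 0]], [[-3, -7.2, 0], [0, 0, 0]], [[-2, -7.5, 0], [0, 0, 0]]]}}

```text
t: 4.37
tool_pos: [0.5151, -0.0795, 0.3002]
orientation: [2.221, 2.217, 0.0]
force: [3.0, -3.5, 1.4]
opening: 0.0177
gripper_force: 8.0
```

Request:
{"method": "apply_moves", "body": {"series": [[[-1.2, -7.7, 0], [0, 0, 0]], [[-0.3, -7.8, 0], [0, 0, 0]], [[0.7, -7.8, 0], [0, 0, 0]], [[1.5, -7.6, 0], [0, 0, 0]], [[2.5, -7.4, 0], [0, 0, 0]], [[0, 0, 0], [0, 0, 0]], [[0, 0, 0], [0, 0, 0]]]}}

```text
t: 4.95
tool_pos: [0.4758, -0.074, 0.2995]
orientation: [-2.22, -2.221, 0.002]
force: [-3.3, -2.4, 4.9]
opening: 0.0179
gripper_force: 8.0
```

Request:
{"method": "apply_moves", "body": {"series": [[[0, 0, 0], [0, 0, 0]], [[0, 0, 0], [0, 0, 0]], [[0, 0, 0], [0, 0, 0]], [[0, 0, -20], [0, 0, 0]], [[0, 0, -35], [0, 0, 0]], [[0, 0, -35], [0, 0, 0]], [[0, 0, -35], [0, 0, 0]], [[0, 0, 0], [0, 0, 0]], [[0, 0, 0], [0, 0, 0]]], "claw": 0.6}}

```text
t: 5.7
tool_pos: [0.4774, -0.0743, 0.427]
orientation: [2.218, 2.219, 0.004]
force: [-1.0, 0.7, -0.5]
opening: 0.0556
gripper_force: 0.0
```

```bash
python3 - <<'E'
from h import *
s=robot.read_state();print(s['t'],s['q'])
im,d=robot.read_camera('top');cv2.imwrite('pics/c5.png',cv2.resize(im[120:220,140:300],None,fx=4.5,fy=4.5,interpolation=cv2.INTER_CUBIC))
C=np.load('pose.npz')['C'];yaw=C[2];th=np.radians(25)
Q=Rt(yaw,th,yaw+np.pi);print(Q.as_matrix())
g=np.array([C[0],C[1],.168]);z=Q.apply([0,0,1])
D=Rt(np.pi/2)
P0=np.array([.477,-.074,.425])
e=plan([((.45,.02,.44),D),(g-.257*z,Q)],(P0,D))
print('in');e=plan([(g-.167*z,Q)],e,vmax=32)
E
```

```text
5.7 [-0.2607 -0.2014  1.7719  0.0002  1.5665 -0.261 ]
[[-0.0276  0.9995 -0.0129]
 [ 0.9059  0.0304  0.4224]
 [ 0.4226  0.     -0.9063]]
[[[31.3,-9.0,-5.0],[0.0,0.0,0.0]],[[31.4,-9.0,-5.0],[0.0,0.0,0.0]],[[31.3,-9.0,-5.0],[0.0,0.0,0.0]],[[26.8,-0.4,9.8],[0.002,0.109,-0.007]],[[25.6,-0.3,12.6],[0.001,0.109,-0.008]],[[24.1,0.0,15.3],[0.002,0.109,-0.007]],[[22.2,0.2,17.9],[0.002,0.109,-0.008]]]
end [0.4483 0.1272 0.4009] [-1.9471 -2.0075 -0.4311] 7
in
[[[0.0,0.0,30.0],[0.0,0.0,0.0]],[[0.0,0.0,30.0],[0.0,0.0,0.0]],[[0.1,0.0,30.0],[0.0,0.0,0.0]]]
end [0.4471 0.1653 0.3194] [-1.9471 -2.0075 -0.4311] 3
```

View pics/c5.png

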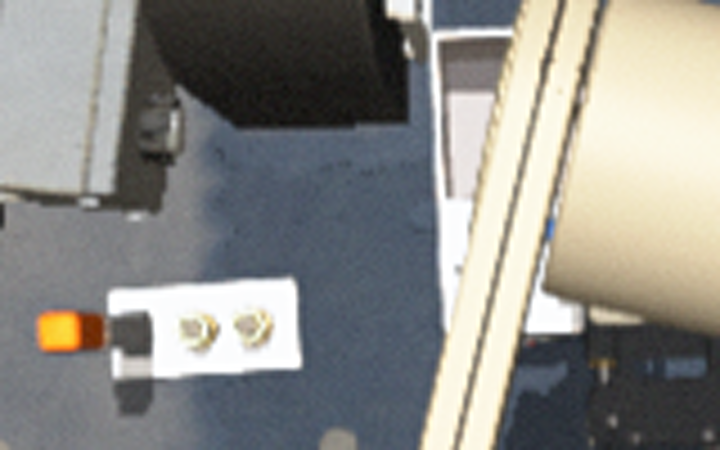

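The arm hides the guard in this crop, which shows only a bit of blue at (550,235), to the right as intended. The carrier handle top is at (60,331), unchanged. I'll go for the handle.

Request:
{"method": "apply_moves", "body": {"series": [[[31.3, -9.0, -5.0], [0, 0, 0]], [[31.4, -9.0, -5.0], [0, 0, 0]], [[31.3, -9.0, -5.0], [0, 0, 0]], [[26.8, -0.4, 9.8], [0.002, 0.109, -0.007]], [[25.6, -0.3, 12.6], [0.001, 0.109, -0.008]], [[24.1, 0, 15.3], [0.002, 0.109, -0.007]], [[22.2, 0.2, 17.9], [0.002, 0.109, -0.008]], [[0, 0, 0], [0, 0, 0]], [[0, 0, 0], [0, 0, 0]], [[0, 0, 0], [0, 0, 0]]]}}

```text
t: 6.58
tool_pos: [0.4477, 0.1266, 0.3988]
orientation: [-1.948, -2.007, -0.426]
force: [-0.2, 0.2, 0.1]
opening: 0.0556
gripper_force: 0.0
```

```bash
python3 - <<'E'
from h import *
s=robot.read_state();print(s['t'],s['q'],s['tool_pos'],s['orientation'])
p,R=cur();z=R.apply([0,0,1])
im,d=robot.read_camera('scene')
g=p+.257*z;print(g)
for q in (g,p+.186*z):print(proj('scene',q))
cv2.imwrite('pics/c6.png',cv2.resize(im[60:220,220:400],None,fx=3.5,fy=3.5,interpolation=cv2.INTER_CUBIC))
E
```

```text
6.5833 [-0.0113 -0.2668  1.9104  0.4344  1.5252 -0.0673] [0.4477 0.1266 0.3988] [-1.9476 -2.0067 -0.4265]
[0.4436 0.2347 0.1657]
[[319.2224 106.6331]]
[[314.3864  90.5047]]
```

View pics/c6.png

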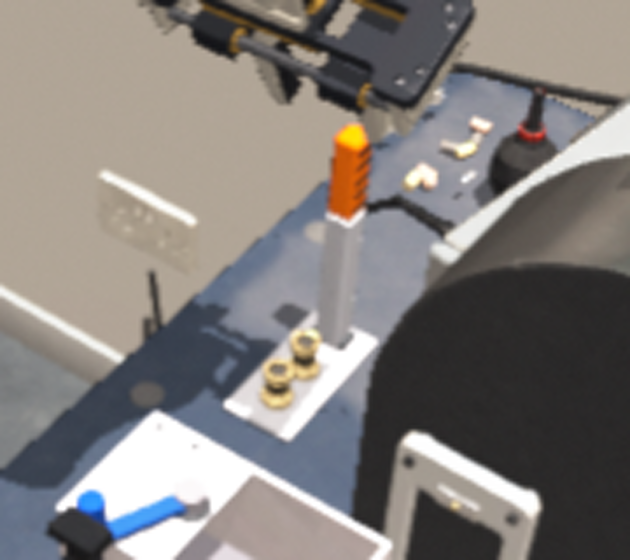

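The crop shows the guard bar swung clear across the deck (knob at (90,505)), and the gripper above and behind the orange handle, which is centred between the fingers at (350,170). I'll move in and grip.

Request:
{"method": "apply_moves", "body": {"series": [[[0, 0, 30], [0, 0, 0]], [[0, 0, 30], [0, 0, 0]], [[0, 0, 30], [0, 0, 0]], [[0, 0, 0], [0, 0, 0]], [[0, 0, 0], [0, 0, 0]], [[0, 0, 0], [0, 0, 0]]]}}

```text
t: 7.13
tool_pos: [0.4474, 0.1644, 0.3204]
orientation: [-1.948, -2.009, -0.432]
force: [0.3, 0.3, 0.9]
opening: 0.0562
gripper_force: 0.0
```

Request:
{"method": "apply_moves", "body": {"series": [[[0, 0, 0], [0, 0, 0]], [[0, 0, 0], [0, 0, 0]], [[0, 0, 0], [0, 0, 0]], [[0, 0, 0], [0, 0, 0]], [[0, 0, 0], [0, 0, 0]], [[0, 0, 0], [0, 0, 0]], [[0, 0, 0], [0, 0, 0]], [[0, 0, 0], [0, 0, 0]]], "claw": 0, "newtons": 55}}

```text
t: 7.8
tool_pos: [0.4468, 0.1649, 0.319]
orientation: [-1.947, -2.008, -0.431]
force: [-0.7, -1.0, 1.0]
opening: 0.0197
gripper_force: 55.0
```

```bash
python3 - <<'E'
from h import *
s=robot.read_state();print(s['t'],s['q'],s['tool_pos'],s['orientation'],s['force'],s['opening'],s['gripper_force'])
# kinematic fit
D=[([-1.418,.131,1.489,0,1.523,-.085],[.141,-.583,.404],[-3.118,-.372,0]),
([-0.1089,0.0622,1.6383,-0.0001,1.4424,-0.1088],[.5657,-.0104,.3625],[-2.2209,-2.2207,.0013]),
([-0.2607,-0.2014,1.7719,.0002,1.5665,-.261],[.4774,-.0743,.427],[2.218,2.219,.004]),
([-0.0113,-0.2668,1.9104,.4344,1.5252,-.0673],[.4477,.1266,.3988],[-1.9476,-2.0067,-.4265]),
(s['q'],s['tool_pos'],s['orientation'])]
import pickle;pickle.dump(D,open('D.pkl','wb'))
E
cat >> h.py <<'E'
def fk(q,k):
    r0,d,z0,L2,a3,L3,d6=k
    Rz=lambda a:Ro.from_euler('z',a);Ry=lambda a:Ro.from_euler('y',a)
    R=Rz(q[0]);p=R.apply([r0,d,z0]);R=R*Ry(q[1]);p=p+R.apply([0,0,L2])
    R=R*Ry(q[2]);p=p+R.apply([a3,0,L3]);R=R*Rz(q[3])*Ry(q[4]);p=p+R.apply([0,0,d6])
    return p,R*Rz(q[5]-np.pi/2)
E
python3 - <<'E'
from h import *
import pickle
from scipy.optimize import least_squares
D=pickle.load(open('D.pkl','rb'))
for sg in (1,):
    f=least_squares(lambda k:np.ravel([(fk(q,k)[0]-np.array(p)) for q,p,o in D]),[0,.05,.4,.35,0,.35,.1])
    print(f.x,np.abs(f.fun).max(), np.linalg.svd(f.jac)[1])
    for q,p,o in D:print((Ro.from_rotvec(o).inv()*fk(q,f.x)[1]).as_rotvec())
    np.save('k.npy',f.x)
E
```

```text
7.8 [ 0.0728 -0.1903  1.9948  0.4482  1.3417 -0.0623] [0.4468 0.1649 0.319 ] [-1.947  -2.0076 -0.4312] [-0.6749 -0.9651  0.9933] 0.01970400156698085 54.99744236469269
[-0.0003  0.051   0.3184  0.3692  0.0615  0.5537  0.1918] 0.00038396632525600216 [4.4264 3.1632 2.2582 0.4288 0.2975 0.1261 0.1163]
[-0.0001  0.0001  3.1413]
[-0.     -0.0001  3.1416]
[-0.0002  0.0004 -3.1414]
[0.     0.0001 3.1416]
[ 0.     -0.     -3.1416]
```

```bash
sed -i 's/Rz(q\[5\]-np.pi\/2)/Rz(q[5]+np.pi\/2)/' h.py; cat >> h.py <<'E'
LIM=np.array([[-2.96,2.96],[-.89,2.26],[.02,2.5],[-1.34,4.48],[0,2.73],[-2.66,2.66]])
def ik(p,R,q0):
    from scipy.optimize import least_squares
    k=np.load('k.npy')
    def f(q):
        P,Q=fk(q,k);return np.r_[(P-p)*5,(R.inv()*Q).as_rotvec()]
    s=least_squares(f,np.clip(q0,LIM[:,0]+1e-3,LIM[:,1]-1e-3),bounds=(LIM[:,0],LIM[:,1]));return s.x,np.abs(s.fun).max()
E
cat > path.py <<'E'
from h import *
import heapq
def rectpts(x0,x1,z0,z1,s=3):
    X=np.linspace(x0,x1,max(2,int((x1-x0)/s)+1));Z=np.linspace(z0,z1,max(2,int((z1-z0)/s)+1))
    return np.vstack([np.c_[X,X*0+z0],np.c_[X,X*0+z1],np.c_[Z*0+x0,Z],np.c_[Z*0+x1,Z]])
def sd(P,r):
    dx=np.maximum(r[0]-P[...,0],P[...,0]-r[1]);dz=np.maximum(r[2]-P[...,1],P[...,1]-r[3])
    return np.where((dx<0)&(dz<0),np.maximum(dx,dz),np.hypot(np.maximum(dx,0),np.maximum(dz,0)))
CR=[(-102,18,0,6),(-87,-28,6,36),(-11,11,6,194)]
OB=[(-99,-20,88,92),(-46,-23,92,112),(-70,-46,92,105),(75,79,0,92),(-99,-95,0,92)]
FL=(-99,79,-50,5)
AR=[(30,120,100,215),(38,120,215,240),(47,120,240,262),(60,120,262,282)]
t=np.radians(25);u=np.array([-np.sin(t),np.cos(t)]);v=np.array([np.cos(t),np.sin(t)]);G=np.array([0,168])
tl=lambda P:G+P[:,1:]*u+P[:,:1]*v
FING=tl(rectpts(-12,12,-19,65,4));BODY=tl(rectpts(-38,38,65,170,5))
CP=np.vstack([rectpts(*r) for r in CR])
def clear(x,z,phi):
    a=np.radians(phi);c,s=np.cos(a),np.sin(a)
    T=lambda P:np.c_[x+c*P[:,0]-s*P[:,1], z+s*P[:,0]+c*P[:,1]]
    m=99
    for P in (CP,FING):
        W=T(P)
        for o in OB:m=min(m,sd(W,o).min())
    f=sd(T(CP),FL).min()
    OP=np.vstack([rectpts(*o) for o in OB])-[x,z];L=np.c_[c*OP[:,0]+s*OP[:,1],-s*OP[:,0]+c*OP[:,1]]
    for r in CR:m=min(m,sd(L,r).min())
    B=T(BODY)
    for o in AR+OB:m=min(m,sd(B,o).min())
    return m,f
if __name__=='__main__':
    xs=np.arange(-60,61,4);zs=np.arange(9,160,4);ph=np.arange(0,53,4);
    cl=np.zeros((len(xs),len(zs),len(ph)))
    for i,x in enumerate(xs):
        for j,z in enumerate(zs):
            for k,p in enumerate(ph):
                m,f=clear(x,z,p);cl[i,j,k]=min(m,f*2.5)
    np.save('cl.npy',cl)
    import itertools
    nb=[d for d in itertools.product((-1,0,1),repeat=3) if any(d)]
    best=None
    src=(np.argmin(abs(xs-16)),0,0);print('goal clear',[(x,round(cl[i,0,0],1)) for i,x in enumerate(xs) if cl[i,0,0]>0])
    D={src:0};prev={};h=[(0,src)]
    while h:
        d,s=heapq.heappop(h)
        if d>D[s]:continue
        if zs[s[1]]>=145 and ph[s[2]]>=44:break
        for n in nb:
            q=tuple(np.add(s,n))
            if min(q)<0 or q[0]>=len(xs) or q[1]>=len(zs) or q[2]>=len(ph) or cl[q]<1.5:continue
            e=d+np.linalg.norm(n)*(1+(12/cl[q])**2)
            if e<D.get(q,1e9):D[q]=e;prev[q]=s;heapq.heappush(h,(e,q))
    p=[s]
    while p[-1]!=src:p.append(prev[p[-1]])
    P=[(int(xs[a]),int(zs[b]),int(ph[c]),round(float(cl[a,b,c]),1)) for a,b,c in p];print(P)
    np.save('P.npy',np.array(P))
E
time python3 path.py
```

```text
goal clear [(np.int64(8), np.float64(1.0)), (np.int64(12), np.float64(5.0)), (np.int64(16), np.float64(9.0)), (np.int64(20), np.float64(10.0)), (np.int64(24), np.float64(10.0)), (np.int64(28), np.float64(10.0)), (np.int64(32), np.float64(8.0)), (np.int64(36), np.float64(4.0)), (np.int64(40), np.float64(0.0))]
[(44, 109, 52, 1.5), (48, 109, 52, 4.7), (48, 105, 52, 7.1), (48, 101, 52, 9.6), (48, 97, 52, 12.0), (48, 93, 52, 14.5), (48, 89, 48, 13.9), (48, 85, 44, 13.4), (48, 81, 40, 13.1), (48, 77, 40, 13.2), (44, 73, 36, 13.8), (44, 69, 32, 14.0), (44, 65, 32, 14.9), (40, 61, 28, 16.0), (40, 57, 24, 16.7), (40, 53, 20, 17.4), (40, 49, 20, 18.1), (36, 45, 16, 20.8), (32, 41, 12, 20.8), (32, 37, 12, 24.7), (32, 33, 8, 25.2), (32, 29, 8, 24.5), (28, 25, 4, 20.8), (28, 21, 4, 20.8), (24, 17, 0, 16.0), (20, 13, 0, 13.0), (16, 9, 0, 9.0)]
real	0m19.251s
user	0m19.790s
sys	0m0.121s
```

Request:
{"method": "apply_moves", "body": {"series": [[[4, 0, -8], [0, 0, 0]], [[8, 0, -18], [0, 0, 0]], [[15, 0, -32], [0, 0, 0]], [[15, 0, -32], [0, 0, 0]], [[0, 0, 0], [0, 0, 0]], [[0, 0, 0], [0, 0, 0]], [[0, 0, 0], [0, 0, 0]]]}}

```text
t: 8.38
tool_pos: [0.4467, 0.1649, 0.4177]
orientation: [-1.947, -2.008, -0.43]
force: [-0.0, 0.3, -1.4]
opening: 0.0194
gripper_force: 55.0
```

```bash
sed -i 's/xs=np.arange(-60,61,4);zs=np.arange(9,160,4)/xs=np.arange(0,109,4);zs=np.arange(9,206,4)/; s/zs\[s\[1\]\]>=145/zs[s[1]]>=180/' path.py; python3 path.py
python3 - <<'E'
from h import *
im,d=robot.read_camera('scene');cv2.imwrite('pics/c7.png',cv2.resize(im[30:230,220:400],None,fx=3,fy=3,interpolation=cv2.INTER_CUBIC))
print(robot.read_state()['q'])
E
```

```text
goal clear [(np.int64(8), np.float64(1.0)), (np.int64(12), np.float64(5.0)), (np.int64(16), np.float64(9.0)), (np.int64(20), np.float64(10.0)), (np.int64(24), np.float64(10.0)), (np.int64(28), np.float64(10.0)), (np.int64(32), np.float64(8.0)), (np.int64(36), np.float64(4.0)), (np.int64(40), np.float64(0.0))]
[(84, 181, 52, 33.8), (84, 177, 52, 31.2), (84, 173, 52, 29.0), (84, 169, 52, 27.2), (84, 165, 52, 25.9), (84, 161, 52, 25.2), (84, 157, 52, 25.1), (84, 153, 52, 25.1), (84, 149, 52, 24.5), (84, 145, 52, 23.0), (84, 141, 52, 22.2), (84, 137, 52, 20.6), (80, 133, 52, 18.1), (80, 129, 52, 18.8), (76, 125, 52, 16.9), (76, 121, 52, 17.1), (72, 117, 52, 17.8), (68, 113, 52, 18.0), (64, 109, 52, 17.3), (60, 105, 52, 16.6), (60, 101, 52, 17.4), (56, 97, 52, 18.1), (52, 93, 52, 17.7), (52, 89, 48, 15.1), (48, 85, 44, 13.4), (48, 81, 40, 13.1), (48, 77, 40, 13.2), (44, 73, 36, 13.8), (44, 69, 32, 14.0), (44, 65, 32, 14.9), (40, 61, 28, 16.0), (40, 57, 24, 16.7), (40, 53, 20, 17.4), (40, 49, 20, 18.1), (36, 45, 16, 20.8), (32, 41, 12, 20.8), (32, 37, 12, 24.7), (32, 33, 8, 25.2), (32, 29, 8, 24.5), (28, 25, 4, 20.8), (28, 21, 4, 20.8), (24, 17, 0, 16.0), (20, 13, 0, 13.0), (16, 9, 0, 9.0)]
[ 0.073  -0.2634  1.8752  0.4359  1.5181  0.0221]
```

View pics/c7.png

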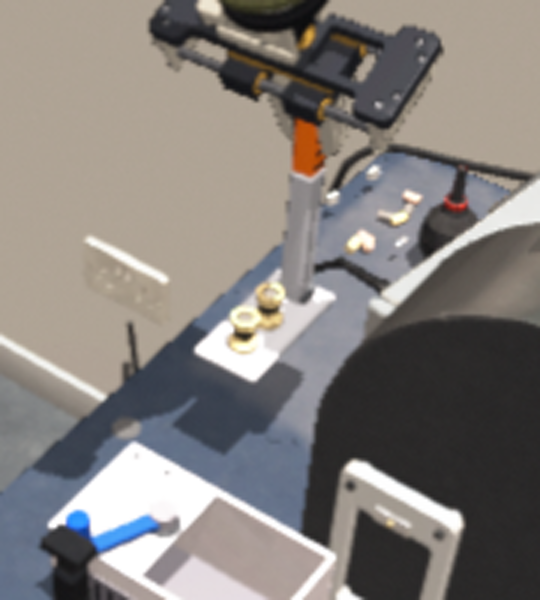

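The crop shows the carrier held level and clear of the table, the guard bar aside at (120,530), and the opening fully free at (230,560). Now I'll check reach along the whole path.

```bash
cat >> h.py <<'E'
K_=np.load('pose.npz')['K'];C_=np.load('pose.npz')['C']
_Q=Rt(C_[2],np.radians(25),C_[2]+np.pi)
_RC=Ro.from_euler('z',C_[2])
GT=_RC.inv().apply(np.array([.4469,.1651,.3191])-[C_[0],C_[1],0]);GR=_RC.inv()*_Q   # TCP in carrier
def tcp(x,y,z,yaw,phi,slip=0):
    R=Ro.from_euler('z',yaw)*Ro.from_euler('y',-np.radians(phi))
    return R.apply(GT)+[x,y,z],R*GR
def kp(x,y,z,phi):
    """carrier pose in keeper frame (mm,deg) -> TCP"""
    c,s=np.cos(K_[2]),np.sin(K_[2]);x,y,z=x/1e3,y/1e3,z/1e3
    return tcp(K_[0]+c*x-s*y,K_[1]+s*x+c*y,z,K_[2],phi)
E
python3 - <<'E'
from h import *
q=robot.read_state()['q']
y=K_[2]
W=[tcp(C_[0],C_[1],.17,C_[2],0),tcp(.455,.03,.20,y,0),kp(25,0,225,25),kp(84,0,195,50)]
P=np.load('P.npy')
for w in W+[kp(a,0,b,c) for a,b,c,_ in P[2::4]]:
    q,e=ik(*w,q);print(w[0],q.round(2),round(e,4))
E
```

```text
[0.4469 0.1651 0.4891] [ 0.07 -0.28  1.76  0.44  1.64  0.08] 0.0
[0.3843 0.0296 0.5191] [-0.07 -0.73  2.01  0.03  1.43  1.49] 0.0
[ 0.3619 -0.0131  0.4843] [-0.26 -0.89  2.2   0.22  1.12  1.27] 0.173
[ 0.33   -0.0133  0.3459] [-0.47 -0.89  2.5   0.82  0.83  0.62] 0.4358
[ 0.3249 -0.0134  0.3137] [-0.44 -0.89  2.5   0.7   0.83  0.72] 0.4407
[ 0.3249 -0.0134  0.2977] [-0.41 -0.88  2.5   0.64  0.81  0.79] 0.4401
[ 0.3249 -0.0134  0.2817] [-0.45 -0.79  2.5   0.77  0.81  0.62] 0.4737
[ 0.3169 -0.0134  0.2657] [-0.58 -0.67  2.5   1.01  0.92  0.28] 0.5041
[ 0.3049 -0.0135  0.2497] [-0.82 -0.26  2.5   1.49  1.27 -0.5 ] 0.5345
[ 0.2929 -0.0136  0.2337] [-0.84  0.32  2.5   1.95  1.63 -1.25] 0.3938
[ 0.3246 -0.0134  0.276 ] [-0.32 -0.85  2.5   0.38  0.83  1.04] 0.3946
[ 0.3636 -0.0131  0.3095] [-0.26 -0.89  2.5   0.27  0.82  1.18] 0.1779
[ 0.4159 -0.0126  0.3322] [-0.22 -0.79  2.43  0.21  0.81  1.25] 0.0
[ 0.4534 -0.0124  0.3351] [-0.18 -0.55  2.26  0.14  0.87  1.32] 0.0
[ 0.4852 -0.0121  0.3321] [-0.16 -0.37  2.11  0.08  0.97  1.37] 0.0
```

```bash
cat > scan.py <<'E'
from h import *
P=np.load('P.npy')
def mk(th,hg,kx,ky,z,phi,yaw=0,side=False):
    # returns TCP pose for grasp lean th (deg), grip height hg
    R=Ro.from_euler('z',K_[2]+yaw)*Ro.from_euler('y',-np.radians(phi))
    Rg=Rt(0,np.radians(th),np.pi)
    if side: Rg=Rt(np.pi/2*side,0,0)
    o=np.array([K_[0]+kx/1e3,K_[1]+ky/1e3,z/1e3])
    return o+R.apply([0,0,hg/1e3]-.167*Rg.apply([0,0,1])),R*Rg
if __name__=='__main__':
    L=[(84,170,44)]+[(a,b,min(c,44)) for a,b,c,_ in P[9::3]]
    print(L)
    for th,hg,side in [(-30,170,0),(-20,170,0),(-10,170,0),(-5,180,0),(0,180,0),(0,170,0),(10,170,0),(0,170,1),(0,170,-1)]:
        q=np.array([-.1,-.5,2,0,1.2,1.5-(1.57*abs(side))]);out=[]
        for l in L:
            q1,e=ik(*mk(th,hg,l[0],0,l[1],l[2],0,side),q);out.append(round(e,3))
            if e<.01:q=q1
        print(th,hg,side,out,q.round(2))
E
python3 scan.py
```

```text
[(84, 170, 44), (np.float64(84.0), np.float64(145.0), 44), (np.float64(80.0), np.float64(133.0), 44), (np.float64(76.0), np.float64(121.0), 44), (np.float64(64.0), np.float64(109.0), 44), (np.float64(56.0), np.float64(97.0), 44), (np.float64(48.0), np.float64(85.0), np.float64(44.0)), (np.float64(44.0), np.float64(73.0), np.float64(36.0)), (np.float64(40.0), np.float64(61.0), np.float64(28.0)), (np.float64(40.0), np.float64(49.0), np.float64(20.0)), (np.float64(32.0), np.float64(37.0), np.float64(12.0)), (np.float64(28.0), np.float64(25.0), np.float64(4.0)), (np.float64(20.0), np.float64(13.0), np.float64(0.0))]
-30 170 0 [np.float64(0.0), np.float64(0.0), np.float64(0.0), np.float64(0.0), np.float64(0.0), np.float64(0.0), np.float64(0.0), np.float64(0.0), np.float64(0.0), np.float64(0.0), np.float64(0.0), np.float64(0.0), np.float64(0.0)] [-0.08  0.55  1.16 -0.05  1.95  1.47]
-20 170 0 [np.float64(0.0), np.float64(0.0), np.float64(0.0), np.float64(0.0), np.float64(0.0), np.float64(0.0), np.float64(0.0), np.float64(0.0), np.float64(0.0), np.float64(0.0), np.float64(0.0), np.float64(0
[... 1340 characters left out ...]
, np.float64(0.0), np.float64(0.0), np.float64(0.0), np.float64(0.0), np.float64(0.0)] [-0.13 -0.12  1.85  0.02  1.24  1.43]
0 170 1 [np.float64(0.071), np.float64(0.071), np.float64(0.083), np.float64(0.094), np.float64(0.13), np.float64(0.153), np.float64(0.174), np.float64(0.01), np.float64(0.0), np.float64(0.0), np.float64(0.0), np.float64(0.0), np.float64(0.0)] [-0.11  0.04  1.68  0.    1.42 -0.12]
0 170 -1 [np.float64(0.073), np.float64(0.072), np.float64(0.083), np.float64(0.094), np.float64(0.13), np.float64(0.152), np.float64(0.173), np.float64(0.066), np.float64(0.093), np.float64(0.128), np.float64(0.179), np.float64(0.233), np.float64(0.256)] [-0.1  -0.5   2.    0.    1.2  -0.07]
```

```bash
cat > path2.py <<'E'
from path import *
import sys,itertools
k=np.load('k.npy');r0,d,z0,L2,a3,L3,d6=k
def reach(kx,z,phi,hg,th=0):
    """min margin (rad) to limits of q2,q3 ; tool in keeper plane, angle phi+th from vertical"""
    a=np.radians(phi);b=np.radians(phi+th)
    gx=kx-hg*np.sin(a);gz=z+hg*np.cos(a);l=167+d6*1e3
    X=K_[0]+(gx-l*np.sin(b))/1e3;Z=(gz+l*np.cos(b))/1e3;Y=K_[1]
    r=np.sqrt(X*X+Y*Y-d*d)-r0
    if X<.1:return -1
    h=Z-z0;D=np.hypot(r,h);Lf=np.hypot(L3,a3);off=np.arctan2(a3,L3)
    c=(D*D-L2*L2-Lf*Lf)/(2*L2*Lf)
    if abs(c)>1:return -1
    g=np.arccos(c);q3=g-off;q2=np.arctan2(r,h)-np.arctan2(Lf*np.sin(g),L2+Lf*np.cos(g))
    return min(2.5-q3,q2+.89)
def run(hg,th,side,goalx=24,phm=48):
    global G,FING,BODY
    import path
    t=np.radians(th);u=np.array([-np.sin(t),np.cos(t)]);v=np.array([np.cos(t),np.sin(t)])
    tl=lambda P:np.array([0,hg])+P[:,1:]*u+P[:,:1]*v
    fw,bw=(32,94) if side else (12,38)
    path.FING=tl(rectpts(-fw,fw,-19,65,6));path.BODY=tl(rectpts(-bw,bw,65,170,8))
    if side:path.AR=[]
    xs=np.arange(0,101,4);zs=np.arange(9,194,4);ph=np.arange(0,phm+1,4)
    cl=np.zeros((len(xs),len(zs),len(ph)))
    for i,x in enumerate(xs):
        for j,z in enumerate(zs):
            for l,p in enumerate(ph):
                rm=reach(x,z,p,hg,th)
                if rm<.03:cl[i,j,l]=-9;continue
                m,f=path.clear(x,z,p);cl[i,j,l]=min(m,f*2.5)
    nb=[q for q in itertools.product((-1,0,1),repeat=3) if any(q)]
    src=(np.argmin(abs(xs-goalx)),0,0);D={src:0};prev={};h=[(0,src)];ok=False
    while h:
        dd,s=heapq.heappop(h)
        if dd>D[s]:continue
        if zs[s[1]]>=170:ok=True;break
        for n in nb:
            q=tuple(np.add(s,n))
            if min(q)<0 or q[0]>=len(xs) or q[1]>=len(zs) or q[2]>=len(ph) or cl[q]<1.5:continue
            e=dd+np.linalg.norm(n)*(1+(12/cl[q])**3)
            if e<D.get(q,1e9):D[q]=e;prev[q]=s;heapq.heappush(h,(e,q))
    p=[s]
    while p[-1]!=src:p.append(prev[p[-1]])
    P=[(int(xs[a]),int(zs[b]),int(ph[c]),round(float(cl[a,b,c]),1)) for a,b,c in p]
    print(hg,th,side,ok,'min',min(q[3] for q in P),P if ok else P[0],flush=True);return P,ok
if __name__=='__main__':
    from multiprocessing import Pool
    J=[(145,0,1),(150,0,1),(160,0,1)]
    with Pool(3) as pl:
        for j,(P,ok) in zip(J,pl.starmap(run,J)):
            if ok:np.save(f'P_{j[0]}.npy',np.array(P))
E
time python3 path2.py
```

```text
150 0 1 True min 7.0 [(88, 173, 40, 29.0), (88, 169, 40, 29.0), (88, 165, 40, 28.7), (88, 161, 40, 27.2), (88, 157, 40, 26.3), (88, 153, 40, 24.7), (88, 149, 40, 22.9), (88, 145, 40, 21.7), (88, 141, 40, 21.2), (88, 137, 40, 21.2), (88, 133, 40, 21.2), (88, 129, 40, 20.0), (88, 125, 40, 16.9), (84, 121, 40, 14.2), (84, 117, 40, 13.4), (80, 113, 40, 10.7), (76, 109, 40, 9.6), (72, 105, 40, 10.1), (72, 101, 40, 8.8), (68, 97, 40, 8.3), (64, 93, 36, 7.3), (60, 93, 36, 7.0), (56, 89, 36, 7.9), (52, 85, 36, 8.7), (48, 81, 36, 9.6), (48, 77, 36, 12.4), (44, 73, 36, 13.8), (44, 69, 32, 14.0), (44, 65, 32, 14.9), (40, 61, 28, 16.0), (40, 57, 24, 16.7), (40, 53, 20, 17.4), (40, 49, 20, 18.1), (36, 45, 16, 20.8), (32, 41, 12, 20.8), (32, 37, 12, 24.7), (32, 33, 8, 25.2), (32, 29, 4, 24.8), (32, 25, 0, 25.0), (32, 21, 0, 25.0), (32, 17, 0, 25.0), (28, 13, 0, 20.0), (24, 9, 0, 10.0)]
160 0 1 True min 6.7 [(88, 173, 40, 29.0), (88, 169, 40, 29.0), (88, 165, 40, 28.7), (88, 161, 40, 27.2), (88, 157, 40, 26.3), (88, 153, 40, 24.7), (88, 149, 40, 22.9), (88, 145, 40, 21.7), (88, 141, 40, 21.2), (88,
[... 897 characters left out ...]
2), (88, 133, 40, 21.2), (88, 129, 40, 20.0), (88, 125, 40, 16.9), (84, 121, 40, 14.2), (84, 117, 40, 13.4), (80, 113, 40, 10.7), (76, 109, 40, 9.6), (72, 105, 40, 10.1), (68, 101, 40, 10.6), (68, 97, 40, 8.3), (64, 93, 40, 7.8), (60, 93, 36, 7.0), (56, 89, 36, 7.9), (52, 85, 36, 8.7), (48, 81, 36, 9.6), (48, 77, 36, 12.4), (44, 73, 36, 13.8), (44, 69, 32, 14.0), (44, 65, 32, 14.9), (40, 61, 28, 16.0), (40, 57, 24, 16.7), (40, 53, 20, 17.4), (40, 49, 20, 18.1), (36, 45, 16, 20.8), (32, 41, 12, 20.8), (32, 37, 12, 24.7), (32, 33, 8, 25.2), (32, 29, 4, 24.8), (32, 25, 0, 25.0), (32, 21, 0, 25.0), (32, 17, 0, 25.0), (28, 13, 0, 20.0), (24, 9, 0, 10.0)]
real	0m15.087s
user	0m43.178s
sys	0m0.248s
```

Request:
{"method": "apply_moves", "body": {"series": [[[-15, 0, 32], [0, 0, 0]], [[-15, 0, 32], [0, 0, 0]], [[-8, 0, 18], [0, 0, 0]], [[0, 0, 0], [0, 0, 0]], [[-2, 0, 4], [0, 0, 0]], [[-2, 0, 4], [0, 0, 0]], [[0, 0, 0], [0, 0, 0]], [[0, 0, 0], [0, 0, 0]]]}}

```text
t: 9.1
tool_pos: [0.4472, 0.1649, 0.3198]
orientation: [-1.947, -2.008, -0.433]
force: [-0.2, 0.1, -1.8]
opening: 0.02
gripper_force: 55.0
```

Request:
{"method": "apply_moves", "body": {"series": [[[0, 0, 0], [0, 0, 0]], [[0, 0, 0], [0, 0, 0]], [[0, 0, 0], [0, 0, 0]], [[0, 0, 0], [0, 0, 0]], [[0, 0, -20], [0, 0, 0]], [[0, 0, -35], [0, 0, 0]], [[0, 0, -35], [0, 0, 0]], [[0, 0, -20], [0, 0, 0]], [[0, 0, 0], [0, 0, 0]], [[0, 0, 0], [0, 0, 0]], [[0, 0, 0], [0, 0, 0]]], "claw": 0.6}}

```text
t: 10.02
tool_pos: [0.4481, 0.1186, 0.4177]
orientation: [-1.947, -2.007, -0.43]
force: [0.2, 0.5, -0.3]
opening: 0.0554
gripper_force: 0.0
```

```bash
python3 - <<'E'
from h import *
s=robot.read_state();print(s['t'],s['q'],s['tool_pos'],s['orientation'])
im,d=robot.read_camera('top');cv2.imwrite('pics/c8.png',cv2.resize(im[150:225,130:240],None,fx=6,fy=6,interpolation=cv2.INTER_CUBIC))
im,d=robot.read_camera('scene');print(proj('scene',[C_[0],C_[1],.194]))
cv2.imwrite('pics/c9.png',cv2.resize(im[80:200,260:360],None,fx=5,fy=5,interpolation=cv2.INTER_CUBIC))
# expected pixel of points in scene crop
c,sn=np.cos(C_[2]),np.sin(C_[2])
for P in [(-.102,-.028,.006),(-.102,.028,.006),(0,0,.194)]:
    W=[C_[0]+c*P[0]-sn*P[1],C_[1]+sn*P[0]+c*P[1],P[2]];print((proj('scene',W)[0]-[260,80]+.5)*5,(proj('top',W)[0]-[130,150]+.5)*6)
Q=Rt(C_[2]+np.pi/2)
e=plan([((*C_[:2],.43),Q)]);print('in');plan([((*C_[:2],.317),Q)],e)
E
```

```text
10.0167 [-0.0298 -0.2782  1.8857  0.4352  1.5639 -0.0696] [0.4481 0.1186 0.4177] [-1.9472 -2.0067 -0.4302]
[[320.982   96.8353]]
[212.0813 522.4345] [457.3946 189.8255]
[118.3686 472.6143] [464.3721 308.1825]
[307.4098  86.6765] [141.0203 258.6583]
[[[7.4,0.0,2.5],[0.023,-0.023,-0.103]],[[7.5,0.9,2.3],[0.022,-0.023,-0.103]],[[7.4,1.7,2.1],[0.023,-0.023,-0.103]],[[7.2,2.5,2.0],[0.023,-0.023,-0.103]],[[6.9,3.2,1.6],[0.022,-0.023,-0.103]],[[6.6,4.0,1.5],[0.023,-0.023,-0.102]],[[6.2,4.7,1.2],[0.022,-0.023,-0.103]],[[5.7,5.3,0.9],[0.023,-0.023,-0.103]],[[5.2,5.9,0.7],[0.023,-0.023,-0.103]],[[4.5,6.4,0.5],[0.022,-0.023,-0.103]],[[3.9,6.8,0.2],[0.023,-0.023,-0.103]],[[3.1,7.2,-0.1],[0.023,-0.023,-0.103]]]
[[[2.4,7.5,-0.3],[0.022,-0.023,-0.103]],[[1.6,7.7,-0.4],[0.023,-0.023,-0.103]],[[0.8,7.7,-0.7],[0.022,-0.023,-0.103]]]
end [0.4449 0.2358 0.43  ] [-0.0482  3.1407  0.0005] 15
in
[[[0.0,0.0,37.7],[0.0,0.0,0.0]],[[0.0,0.0,37.6],[0.0,0.0,0.0]],[[0.0,0.0,37.7],[0.0,0.001,0.0]]]
end [0.445  0.2358 0.317 ] [ 0.0482 -3.1407 -0.0004] 3
```

View pics/c9.png

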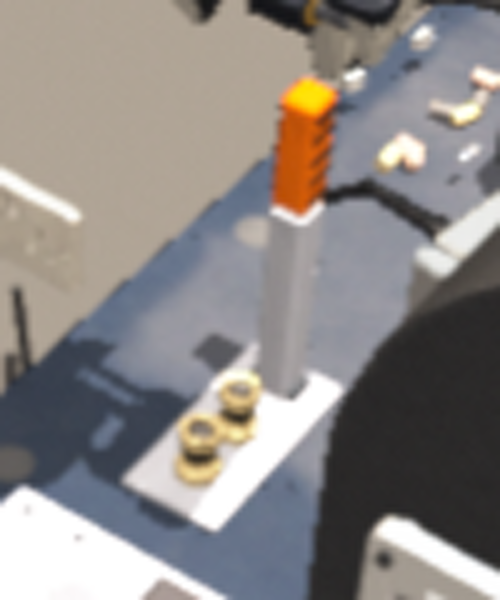

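The carrier stands upright where it was: handle top at (310,93), toe corners at (124,480) and (213,528), matching the prediction plus the known ~1 px scene bias. I'll regrasp vertically across the 22 mm faces, because a leaning grasp is out of reach once tipped and the wide body would hit the black arch.

Request:
{"method": "apply_moves", "body": {"series": [[[7.4, 0, 2.5], [0.023, -0.023, -0.103]], [[7.5, 0.9, 2.3], [0.022, -0.023, -0.103]], [[7.4, 1.7, 2.1], [0.023, -0.023, -0.103]], [[7.2, 2.5, 2.0], [0.023, -0.023, -0.103]], [[6.9, 3.2, 1.6], [0.022, -0.023, -0.103]], [[6.6, 4.0, 1.5], [0.023, -0.023, -0.102]], [[6.2, 4.7, 1.2], [0.022, -0.023, -0.103]], [[5.7, 5.3, 0.9], [0.023, -0.023, -0.103]], [[5.2, 5.9, 0.7], [0.023, -0.023, -0.103]], [[4.5, 6.4, 0.5], [0.022, -0.023, -0.103]], [[3.9, 6.8, 0.2], [0.023, -0.023, -0.103]], [[3.1, 7.2, -0.1], [0.023, -0.023, -0.103]]]}}

```text
t: 11.12
tool_pos: [0.4455, 0.2129, 0.4274]
orientation: [-0.418, -3.043, -0.099]
force: [0.1, -0.9, -0.3]
opening: 0.056
gripper_force: 0.0
```

Request:
{"method": "apply_moves", "body": {"series": [[[2.4, 7.5, -0.3], [0.022, -0.023, -0.103]], [[1.6, 7.7, -0.4], [0.023, -0.023, -0.103]], [[0.8, 7.7, -0.7], [0.022, -0.023, -0.103]], [[0, 0, 0], [0, 0, 0]], [[0, 0, 0], [0, 0, 0]], [[0, 0, 0], [0, 0, 0]]]}}

```text
t: 11.62
tool_pos: [0.4451, 0.2354, 0.4307]
orientation: [-0.043, 3.14, 0.0]
force: [1.1, -0.9, -0.5]
opening: 0.0558
gripper_force: 0.0
```

```bash
python3 - <<'E'
from h import *
s=robot.read_state();print(s['t'],s['q'],s['tool_pos'],s['orientation'])
print(cur()[1].as_matrix(), Rt(C_[2]+np.pi/2).as_matrix())
plan([((*C_[:2],.317),Rt(C_[2]+np.pi/2))])
E
```

```text
11.6167 [ 0.3847 -0.1434  1.7137 -0.0001  1.5702 -1.2136] [0.4451 0.2354 0.4307] [-0.0433  3.1402  0.0005]
[[-0.9996 -0.0276  0.001 ]
 [-0.0276  0.9996  0.0003]
 [-0.001   0.0003 -1.    ]] [[-0.9995 -0.0304  0.    ]
 [-0.0304  0.9995  0.    ]
 [-0.      0.     -1.    ]]
[[[0.1,0.1,37.9],[0.0,0.0,-0.001]],[[0.1,0.1,37.9],[0.0,0.001,-0.001]],[[0.0,0.2,37.9],[0.0,0.0,-0.001]]]
end [0.4449 0.2359 0.317 ] [-0.048   3.1412  0.0005] 3
```

Request:
{"method": "apply_moves", "body": {"series": [[[0, 0, 38], [0, 0, -0.003]], [[0, 0, 38], [0, 0, 0]], [[0, 0, 37], [0, 0, 0]], [[0, 0, 0], [0, 0, 0]], [[0, 0, 0], [0, 0, 0]], [[0, 0, 0], [0, 0, 0]]]}}

```text
t: 12.12
tool_pos: [0.4464, 0.2354, 0.3206]
orientation: [-0.05, 3.137, 0.002]
force: [0.2, 0.5, 1.1]
opening: 0.0556
gripper_force: 0.0
```

Request:
{"method": "apply_moves", "body": {"series": [[[0, 0, 0], [0, 0, 0]], [[0, 0, 0], [0, 0, 0]], [[0, 0, 0], [0, 0, 0]], [[0, 0, 0], [0, 0, 0]], [[0, 0, 0], [0, 0, 0]], [[0, 0, 0], [0, 0, 0]], [[0, 0, 0], [0, 0, 0]], [[0, 0, 0], [0, 0, 0]]], "claw": 0, "newtons": 50}}

```text
t: 12.78
tool_pos: [0.4458, 0.2356, 0.319]
orientation: [-0.052, 3.137, 0.001]
force: [0.8, 0.5, 3.0]
opening: 0.0216
gripper_force: 50.0
```

```bash
cat > t3.py <<'E'
from h import *
HG=.150
def cp(x,y,z,yaw,phi):   # carrier world pose -> TCP
    R=Ro.from_euler('z',yaw)*Ro.from_euler('y',-np.radians(phi))
    return R.apply([0,0,HG+.167])+[x,y,z],R*Rt(np.pi/2)
def kq(x,y,z,phi):
    c,s=np.cos(K_[2]),np.sin(K_[2]);x,y=x/1e3,y/1e3
    return cp(K_[0]+c*x-s*y,K_[1]+s*x+c*y,z/1e3,K_[2],phi)
E
python3 - <<'E'
from t3 import *
s=robot.read_state();print(s['t'],s['tool_pos'],s['orientation'],s['opening'])
q=s['q'];y=K_[2]
W=[cp(C_[0],C_[1],.06,C_[2],0),cp(.445,.17,.17,C_[2]-.4,0),cp(.47,.03,.20,y,0),kq(30,0,215,20),kq(88,0,175,40)]
for w in W:
    q,e=ik(*w,q);print(w[0],q.round(2),round(e,4))
for a,b,c,_ in np.load('P_150.npy')[10::3]:
    q,e=ik(*kq(a,0,b,c),q);print((a,b,c),q.round(2),round(e,4))
plan(W)
E
```

```text
12.7833 [0.4458 0.2356 0.319 ] [-0.0524  3.1374  0.0008] 0.021597641918305727
[0.4449 0.2358 0.377 ] [ 0.39 -0.12  1.79  0.    1.47 -1.22] 0.0
[0.445 0.17  0.487] [ 0.26 -0.23  1.69 -0.    1.68 -0.94] 0.0
[0.47  0.03  0.517] [-0.04 -0.24  1.64 -0.    1.74 -0.05] 0.0
[ 0.4575 -0.0125  0.5129] [-0.16 -0.47  1.85  0.06  1.42 -0.17] 0.0
[ 0.4201 -0.0128  0.4178] [-0.22 -0.8   2.28  0.17  0.98 -0.27] 0.0
(np.float64(88.0), np.float64(133.0), np.float64(40.0)) [-0.22 -0.79  2.35  0.19  0.9  -0.29] 0.0
(np.float64(84.0), np.float64(121.0), np.float64(40.0)) [-0.22 -0.8   2.38  0.19  0.89 -0.3 ] 0.0
(np.float64(76.0), np.float64(109.0), np.float64(40.0)) [-0.23 -0.83  2.41  0.2   0.88 -0.31] 0.0
(np.float64(68.0), np.float64(97.0), np.float64(40.0)) [-0.24 -0.86  2.45  0.2   0.88 -0.32] 0.0
(np.float64(56.0), np.float64(89.0), np.float64(36.0)) [-0.22 -0.79  2.39  0.17  0.93 -0.29] 0.0
(np.float64(48.0), np.float64(77.0), np.float64(36.0)) [-0.23 -0.82  2.43  0.17  0.93 -0.3 ] 0.0
(np.float64(44.0), np.float64(65.0), np.float64(32.0)) [-0.21 -0.71  2.35  0.14  0.95 -0.27] 0.0
(np.float64(40.
[... 627 characters left out ...]
10.3,-2.8],[0.0,0.0,0.109]],[[-8.9,-9.4,-2.7],[0.0,0.0,0.108]],[[-9.9,-8.3,-2.7],[0.0,0.0,0.109]],[[-10.7,-7.2,-2.8],[0.0,0.0,0.108]],[[-11.5,-6.0,-2.7],[0.0,0.0,0.109]]]
[[[-12.0,-4.7,-2.7],[0.0,0.0,0.108]],[[-12.5,-3.4,-2.8],[0.0,0.0,0.109]],[[-12.8,-2.0,-2.7],[0.0,0.0,0.108]],[[-12.9,-0.7,-2.7],[0.0,0.0,0.109]],[[-12.9,0.8,-2.8],[0.0,0.0,0.108]],[[-10.6,-3.2,1.0],[-0.087,0.0,0.0]],[[-10.6,-3.3,0.8],[-0.088,0.0,0.0]],[[-10.6,-3.3,0.4],[-0.087,0.0,0.0]],[[-10.6,-3.4,0.2],[-0.087,-0.001,0.0]],[[0.0,-16.9,19.1],[-0.087,0.0,0.0]],[[0.0,-18.5,17.6],[-0.088,0.0,0.0]],[[0.1,-20.0,15.9],[-0.087,0.0,0.0]]]
[[[0.0,-21.3,14.2],[-0.087,0.0,0.0]]]
end [ 0.4201 -0.0128  0.4178] [1.8105 1.8251 0.6633] 25
```

```bash
sed -i 's/HG=.150/HG=.152/' t3.py; python3 - <<'E'
from t3 import *
y=K_[2]
p0,R0=cur()
W=[(p0+[0,0,.06],R0),cp(.445,.17,.17,C_[2]-.4,0),cp(.47,.03,.20,y,0),kq(30,0,215,20),kq(88,0,175,40)]
plan(W)
E
```

```text
[[[-0.1,0.0,-30.0],[0.0,0.0,0.0]],[[-0.1,0.0,-30.0],[0.0,0.0,0.0]],[[0.6,-16.4,-27.5],[0.0,0.001,0.101]],[[-1.0,-16.3,-27.5],[0.001,0.001,0.1]],[[-2.5,-16.2,-27.5],[0.0,0.001,0.101]],[[-4.2,-15.9,-27.5],[0.0,0.001,0.101]],[[-6.7,-11.0,-2.7],[0.0,0.0,0.108]],[[-7.9,-10.3,-2.8],[0.0,0.0,0.109]],[[-8.9,-9.3,-2.7],[0.0,0.0,0.108]],[[-9.9,-8.3,-2.7],[0.0,0.0,0.109]],[[-10.8,-7.2,-2.8],[0.0,0.0,0.108]],[[-11.4,-6.0,-2.7],[0.0,0.0,0.109]]]
[[[-12.1,-4.7,-2.7],[0.0,0.0,0.108]],[[-12.4,-3.4,-2.7],[0.0,0.0,0.109]],[[-12.8,-2.0,-2.8],[0.0,0.0,0.108]],[[-12.9,-0.7,-2.7],[0.0,0.0,0.109]],[[-12.9,0.8,-2.7],[0.0,0.0,0.108]],[[-10.6,-3.4,1.0],[-0.087,0.0,0.0]],[[-10.6,-3.4,0.8],[-0.088,0.0,0.0]],[[-10.6,-3.6,0.4],[-0.087,0.0,0.0]],[[-10.6,-3.5,0.2],[-0.087,0.0,0.0]],[[0.0,-17.1,19.2],[-0.087,0.0,0.0]],[[0.0,-18.6,17.6],[-0.088,0.0,0.0]],[[0.0,-20.2,15.9],[-0.087,0.0,0.0]]]
[[[0.0,-21.4,14.1],[-0.087,0.0,0.0]]]
end [ 0.4189 -0.0128  0.4194] [1.8107 1.8254 0.6642] 25
```

Request:
{"method": "apply_moves", "body": {"series": [[[0, 0, -30], [0, 0, 0]], [[0, 0, -30], [0, 0, 0]], [[0.6, -16.4, -27.5], [0, 0.001, 0.101]], [[-1.0, -16.3, -27.5], [0.001, 0.001, 0.1]], [[-2.5, -16.2, -27.5], [0, 0.001, 0.101]], [[-4.2, -15.9, -27.5], [0, 0.001, 0.101]], [[-6.7, -11.0, -2.7], [0, 0, 0.108]], [[-7.9, -10.3, -2.8], [0, 0, 0.109]], [[-8.9, -9.3, -2.7], [0, 0, 0.108]], [[-9.9, -8.3, -2.7], [0, 0, 0.109]], [[-10.8, -7.2, -2.8], [0, 0, 0.108]], [[-11.4, -6.0, -2.7], [0, 0, 0.109]]]}}

```text
t: 13.78
tool_pos: [0.4584, 0.0929, 0.5045]
orientation: [-1.541, -2.736, 0.002]
force: [-0.7, -0.7, -1.3]
opening: 0.0214
gripper_force: 50.0
```

Request:
{"method": "apply_moves", "body": {"series": [[[-12.1, -4.7, -2.7], [0, 0, 0.108]], [[-12.4, -3.4, -2.7], [0, 0, 0.109]], [[-12.8, -2.0, -2.8], [0, 0, 0.108]], [[-12.9, -0.7, -2.7], [0, 0, 0.109]], [[-12.9, 0.8, -2.7], [0, 0, 0.108]], [[-10.6, -3.4, 1.0], [-0.087, 0, 0]], [[-10.6, -3.4, 0.8], [-0.088, 0, 0]], [[-10.6, -3.6, 0.4], [-0.087, 0, 0]], [[-10.6, -3.5, 0.2], [-0.087, 0, 0]], [[0, -17.1, 19.2], [-0.087, 0, 0]], [[0, -18.6, 17.6], [-0.088, 0, 0]], [[0, -20.2, 15.9], [-0.087, 0, 0]]]}}

```text
t: 14.78
tool_pos: [0.4276, -0.0131, 0.4415]
orientation: [1.865, 1.878, 0.595]
force: [-0.7, 0.1, -2.7]
opening: 0.0216
gripper_force: 50.0
```

Request:
{"method": "apply_moves", "body": {"series": [[[0, -21.4, 14.1], [-0.087, 0, 0]], [[0, 0, 0], [0, 0, 0]], [[0, 0, 0], [0, 0, 0]], [[0, 0, 0], [0, 0, 0]], [[0, 0, 0], [0, 0, 0]]]}}

```text
t: 15.2
tool_pos: [0.42, -0.0131, 0.4242]
orientation: [1.807, 1.823, 0.666]
force: [0.3, 0.1, -0.7]
opening: 0.0218
gripper_force: 50.0
```

```bash
python3 - <<'E'
from t3 import *
s=robot.read_state();print(s['t'],s['q'],s['tool_pos'],s['orientation'],s['force'],s['opening'])
p,R=cur()
# carrier pose implied
Rc=R*Rt(np.pi/2).inv();o=p-Rc.apply([0,0,HG+.167]);print('carrier',o,Rc.as_euler('zyx',degrees=True))
X=lambda P:o+Rc.apply(P)
im,d=robot.read_camera('scene');big=cv2.resize(im[80:280,190:370],None,fx=3.3,fy=3.3,interpolation=cv2.INTER_CUBIC)
pts=[(-.102,-.028,.0),(-.102,.028,.0),(.018,-.028,0),(0.018,.028,0),(-.102,-.028,.006)]
for P in pts:
    uv=(proj('scene',X(np.array(P)))[0]-[190,80]+.5)*3.3;print(P,uv.round(0));cv2.circle(big,tuple(int(v) for v in uv.round()),3,(0,0,255),1)
cv2.imwrite('pics/c10.png',big)
E
```

```text
15.2 [-0.2202 -0.7989  2.2682  0.1744  0.9901 -0.2729] [ 0.42   -0.0131  0.4242] [1.8069 1.8227 0.6658] [ 0.3015  0.1152 -0.6727] 0.02178300031899028
carrier [ 0.6259 -0.0117  0.1806] [  0.6131 -40.2155   0.3131]
(-0.102, -0.028, 0.0) [311. 450.]
(-0.102, 0.028, 0.0) [364. 394.]
(0.018, -0.028, 0) [449. 444.]
(0.018, 0.028, 0) [503. 382.]
(-0.102, -0.028, 0.006) [306. 442.]
```

View pics/c10.png

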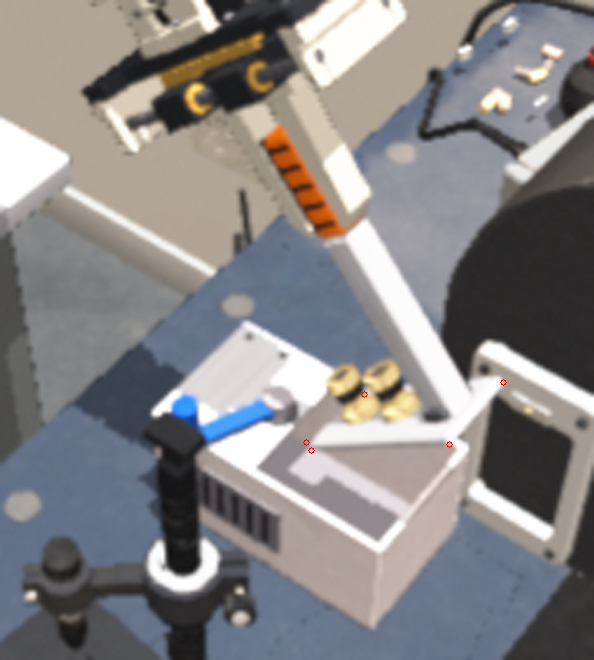

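The picture shows the carrier tipped toe-down, with the toe over the opening at (308,445) and the heel edge at (449,444). Both match the projected points, and the opening is free of the blue bar. Next I'll refine the feed-in waypoints.

```bash
cat > ins.py <<'E'
from t3 import *
import path,path2
from path import rectpts
tl=lambda P:np.array([0,152])+P[:,1:]*[0,1]+P[:,:1]*[1,0]
path.FING=tl(rectpts(-32,32,-19,65,6));path.BODY=tl(rectpts(-94,94,65,170,8));path.AR=[]
def chk(W):
    for a,b in zip(W[:-1],W[1:]):
        for t in (0,.5):
            w=np.array(a)*(1-t)+np.array(b)*t;m,f=path.clear(*w);print(w,round(m,1),round(f,1),round(path2.reach(*w,152),3))
E
python3 - <<'E'
from ins import *
print(robot.read_state()['dq'].round(3))
# per z, best x,phi by clearance with reach>=.025
for z in (110,104,98,92,88,84,80,76,72,66,60):
    best=max(((min(path.clear(x,z,p)),x,p) for x in range(36,92,2) for p in range(28,46,2) if path2.reach(x,z,p,152)>.02),default=None);print(z,best)
chk([(90,180,40),(86,133,40),(84,119,40),(76,109,40),(68,99,40),(60,92,38),(52,84,36.5),(46,75,36),(43,66,31),(40,56,23)])
E
```

```text
[-0.     0.003  0.016  0.002 -0.006 -0.004]
110 (np.float64(11.667812606387669), 84, 28)
104 (np.float64(10.879749001257963), 72, 40)
98 (np.float64(9.095779926519644), 68, 40)
92 (np.float64(9.234922129884874), 60, 38)
88 (np.float64(9.558949174098714), 54, 38)
84 (np.float64(8.823365344204623), 52, 36)
80 (np.float64(10.441533110887754), 48, 36)
76 (np.float64(11.97356830667129), 48, 34)
72 (np.float64(12.543440977894335), 46, 32)
66 (np.float64(13.11390059583914), 44, 28)
60 (np.float64(7.113900595839141), 50, 28)
[ 90 180  40] 31.8 109.4 0.096
[ 88.  156.5  40. ] 26.2 85.9 0.09
[ 86 133  40] 19.2 62.4 0.089
[ 85. 126.  40.] 16.2 55.4 0.088
[ 84 119  40] 14.2 48.4 0.086
[ 80. 114.  40.] 10.5 43.4 0.071
[ 76 109  40] 9.6 38.4 0.055
[ 72. 104.  40.] 10.9 33.4 0.039
[68 99 40] 9.9 28.4 0.022
[64.  95.5 39. ] 9.6 26.3 0.035
[60. 92. 38.] 9.2 24.2 0.048
[56.   88.   37.25] 8.3 21.3 0.054
[52.  84.  36.5] 8.9 18.3 0.061
[49.   79.5  36.25] 11.5 14.2 0.057
[46 75 36] 13.3 10.0 0.053
[44.5 70.5 33.5] 14.2 9.2 0.116
[43 66 31] 15.3 8.5 0.168
[41.5 61.  27. ] 16.0 9.7 0.256
```

```bash
python3 - <<'E'
from ins import *
e=plan([kq(x,0,z,p) for x,z,p in [(88,150,40),(85,126,40),(80,114,40),(76,109,40)]],vmax=14)
E
```

```text
[[[0.1,-6.7,7.3],[0.001,0.0,0.0]],[[0.1,-6.6,7.3],[0.001,0.001,0.001]],[[0.1,-6.7,7.3],[0.002,0.0,0.0]],[[0.0,-8.8,8.2],[0.0,0.0,0.0]],[[0.0,-8.9,8.2],[0.0,0.0,0.0]],[[0.0,-11.5,6.0],[0.0,0.0,0.0]],[[0.0,-6.3,1.3],[0.0,0.0,0.0]]]
end [ 0.4069 -0.0129  0.3533] [1.8105 1.8254 0.6641] 7
```

Request:
{"method": "apply_moves", "body": {"series": [[[0.1, -6.7, 7.3], [0.001, 0, 0]], [[0.1, -6.6, 7.3], [0.001, 0.001, 0.001]], [[0.1, -6.7, 7.3], [0.002, 0, 0]], [[0, -8.8, 8.2], [0, 0, 0]], [[0, -8.9, 8.2], [0, 0, 0]], [[0, -11.5, 6.0], [0, 0, 0]], [[0, -6.3, 1.3], [0, 0, 0]], [[0, 0, 0], [0, 0, 0]], [[0, 0, 0], [0, 0, 0]], [[0, 0, 0], [0, 0, 0]]]}}

```text
t: 16.08
tool_pos: [0.4054, -0.0127, 0.3494]
orientation: [1.813, 1.827, 0.663]
force: [0.1, -0.4, -1.6]
opening: 0.0217
gripper_force: 50.0
```

```bash
cat >> ins.py <<'E'
def status():
    s=robot.read_state();p,R=cur();Rc=R*Rt(np.pi/2).inv();o=p-Rc.apply([0,0,HG+.167])
    Rk=Ro.from_euler('z',K_[2]);e=(Rk.inv()*Rc).as_euler('zyx',degrees=True)
    l=Rk.inv().apply(o-[K_[0],K_[1],0])*1e3
    print('t',s['t'],'carrier in keeper',l.round(1),'yaw,phi,roll',[e[0].round(2),-e[1].round(2),e[2].round(2)],'F',s['force'].round(1),s['opening'],s['gripper_force'])
    return l,-e[1]
E
python3 - <<'E'
from ins import *
l,ph=status()
e=plan([kq(x,0,z,p) for x,z,p in [(72,104.5,40),(68,99.5,40),(60,92.3,38.3),(52,84.5,36.8),(46,75,36)]],vmax=10)
E
```

```text
t 16.0833 carrier in keeper [ 73.7   0.4 104.3] yaw,phi,roll [np.float64(-0.01), np.float64(39.81), np.float64(0.05)] F [ 0.1 -0.4 -1.6] 0.02171399558496108 49.99596655368805
[[[-0.2,-2.3,-1.2],[-0.003,-0.001,-0.001]],[[0.0,-6.2,1.3],[0.0,0.0,0.0]],[[0.0,-1.3,0.5],[0.029,0.0,0.0]],[[0.0,-2.8,1.2],[0.027,0.0,0.0]],[[0.0,-6.0,4.1],[0.014,0.0,0.0]]]
end [ 0.3944 -0.013   0.3331] [1.855  1.8698 0.6067] 5
```

```bash
python3 - <<'E'
from ins import *
chk([(74,103.5,39.8),(68,98.5,40),(60,92,38.3),(52,84,36.8),(46,75,36),(43,66,31),(40,56,23),(38,47,17),(33,38,11),(31,28,4),(29,20,0),(27,12,0)])
st=(np.array([.4058,-.0126,.3485]),cur()[1])
e=plan([kq(x,0,z,p) for x,z,p in [(68,98.5,40),(60,92,38.3),(52,84,36.8),(46,75,36)]],st,vmax=5)
E
```

```text
[ 74.  103.5  39.8] 9.5 33.2 0.054
[ 71.  101.   39.9] 9.5 30.6 0.039
[68.  98.5 40. ] 9.5 27.9 0.022
[64.   95.25 39.15] 9.5 25.9 0.03
[60.  92.  38.3] 9.3 23.8 0.039
[56.   88.   37.55] 8.4 20.8 0.045
[52.  84.  36.8] 9.0 17.9 0.051
[49.  79.5 36.4] 11.5 14.0 0.052
[46 75 36] 13.3 10.0 0.053
[44.5 70.5 33.5] 14.2 9.2 0.116
[43 66 31] 15.3 8.5 0.168
[41.5 61.  27. ] 16.0 9.7 0.256
[40 56 23] 16.9 11.1 0.343
[39.  51.5 20. ] 18.5 11.6 0.407
[38 47 17] 19.8 12.2 0.471
[35.5 42.5 14. ] 21.6 12.8 0.532
[33 38 11] 23.2 13.5 0.593
[32.  33.   7.5] 25.1 14.7 0.67
[31 28  4] 23.8 15.9 0.748
[30. 24.  2.] 22.9 15.4 0.79
[29 20  0] 22.0 15.0 0.833
[28. 16.  0.] 21.0 11.0 0.826
[[[-0.2,-4.5,-0.1],[-0.002,0.0,0.0]],[[-0.1,-4.4,0.0],[-0.001,-0.001,-0.001]],[[0.0,-0.9,-0.1],[0.029,0.0,0.0]],[[0.0,-2.9,1.5],[0.027,0.0,0.0]],[[0.0,-2.9,1.8],[0.007,0.0,0.0]],[[0.0,-2.8,1.8],[0.007,0.0,0.0]]]
end [ 0.3944 -0.013   0.3331] [1.855  1.8698 0.6067] 6
```

Request:
{"method": "apply_moves", "body": {"series": [[[-0.2, -4.5, 0], [-0.002, 0, 0]], [[-0.1, -4.4, 0], [-0.001, 0, 0]], [[0, -0.9, 0], [0.029, 0, 0]], [[0, -2.9, 1.5], [0.027, 0, 0]], [[0, 0, 0], [0, 0, 0]], [[0, -2.9, 1.8], [0.007, 0, 0]], [[0, -2.8, 1.8], [0.007, 0, 0]], [[0, 0, 0], [0, 0, 0]], [[0, 0, 0], [0, 0, 0]], [[0, 0, 0], [0, 0, 0]], [[0, 0, 0], [0, 0, 0]], [[0, 0, 0], [0, 0, 0]]]}}

```text
t: 17.08
tool_pos: [0.3939, -0.013, 0.3332]
orientation: [1.857, 1.871, 0.607]
force: [0.3, 0.5, -1.9]
opening: 0.0218
gripper_force: 50.0
```

```bash
python3 - <<'E'
from ins import *
status();print(robot.read_state()['tool_pos'],robot.read_state()['orientation'])
st=(np.array([.3944,-.013,.3331]),Ro.from_rotvec([1.855,1.8698,.6067]))
e=plan([kq(x,0,z,p) for x,z,p in [(43,66,31),(40,56,23),(38,47,17),(33,38,11),(31,28,4),(29,20,0)]],st,vmax=20)
E
```

```text
t 17.0833 carrier in keeper [45.   0.3 74.8] yaw,phi,roll [np.float64(0.0), np.float64(35.9), np.float64(0.07)] F [ 0.3  0.5 -1.9] 0.021750004809074703 49.99584496021271
[ 0.3939 -0.013   0.3332] [1.8568 1.8707 0.6074]
[[[0.0,10.0,3.4],[0.043,0.0,0.0]],[[0.0,10.2,2.9],[0.044,0.0,0.0]],[[0.0,18.3,5.1],[0.07,0.0,0.0]],[[0.0,18.7,3.7],[0.069,0.0,0.0]],[[0.0,14.0,4.6],[0.053,0.0,0.0]],[[0.0,14.2,3.9],[0.052,0.0,0.0]],[[0.0,13.0,4.5],[0.052,0.0,0.0]],[[0.0,13.1,3.8],[0.053,0.0,0.0]],[[0.0,17.5,5.9],[0.061,0.0,0.0]],[[0.0,17.9,4.8],[0.061,0.0,0.0]],[[0.0,9.8,4.3],[0.035,0.0,0.0]],[[0.0,10.0,4.0],[0.035,0.0,0.0]]]
end [ 0.5649 -0.0117  0.339 ] [ 2.2126  2.23   -0.0005] 12
```

Request:
{"method": "apply_moves", "body": {"series": [[[0, 10.0, 3.4], [0.043, 0, 0]], [[0, 10.2, 2.9], [0.044, 0, 0]], [[0, 18.3, 5.1], [0.07, 0, 0]], [[0, 18.7, 3.7], [0.069, 0, 0]], [[0, 14.0, 4.6], [0.053, 0, 0]], [[0, 14.2, 3.9], [0.052, 0, 0]], [[0, 13.0, 4.5], [0.052, 0, 0]], [[0, 13.1, 3.8], [0.053, 0, 0]], [[0, 17.5, 5.9], [0.061, 0, 0]], [[0, 17.9, 4.8], [0.061, 0, 0]], [[0, 9.8, 4.3], [0.035, 0, 0]], [[0, 10.0, 4.0], [0.035, 0, 0]]]}}

```text
t: 18.08
tool_pos: [0.5656, -0.0116, 0.3384]
orientation: [-2.21, -2.228, 0.002]
force: [0.4, -0.5, -2.4]
opening: 0.0219
gripper_force: 50.0
```

Request:
{"method": "apply_moves", "body": {"series": [[[0, 0, 0], [0, 0, 0]], [[0, 0, 0], [0, 0, 0]], [[0, 0, 0], [0, 0, 0]], [[0, 0, 0], [0, 0, 0]], [[0, 0, 0], [0, 0, 0]], [[0, 0, 0], [0, 0, 0]]]}}

```text
t: 18.58
tool_pos: [0.564, -0.0116, 0.3392]
orientation: [-2.212, -2.229, -0.001]
force: [-0.1, -0.6, -2.4]
opening: 0.0214
gripper_force: 50.0
```

```bash
python3 - <<'E'
from ins import *
status();print(robot.read_state()['tool_pos'],robot.read_state()['orientation'])
E
```

```text
t 18.5833 carrier in keeper [27.9  0.4 20.2] yaw,phi,roll [np.float64(0.0), np.float64(-0.03), np.float64(0.07)] F [-0.1 -0.6 -2.4] 0.021447788493836377 49.99553740024567
[ 0.564  -0.0116  0.3392] [-2.2117 -2.2293 -0.0008]
```

Request:
{"method": "apply_moves", "body": {"series": [[[0, 0, 4], [0, 0, 0]], [[0, 0, 4], [0, 0, 0]], [[0, 0, 3], [0, 0, 0]], [[0, 0, 2], [0, 0, 0]], [[0, 0, 0], [0, 0, 0]], [[0, 0, 0], [0, 0, 0]], [[0, 0, 0], [0, 0, 0]], [[0, 0, 0], [0, 0, 0]]]}}

```text
t: 19.25
tool_pos: [0.5644, -0.0116, 0.3257]
orientation: [-2.211, -2.229, 0.0]
force: [-0.0, -0.6, -1.5]
opening: 0.0217
gripper_force: 50.0
```

Request:
{"method": "apply_moves", "body": {"series": [[[0, 0, 1], [0, 0, 0]], [[0, 0, 1], [0, 0, 0]], [[0, 0, 0], [0, 0, 0]], [[0, 0, 0], [0, 0, 0]], [[0, 0, 0], [0, 0, 0]]]}}

```text
t: 19.67
tool_pos: [0.5644, -0.0116, 0.3241]
orientation: [-2.211, -2.229, -0.0]
force: [-1.4, 0.7, 3.8]
opening: 0.0219
gripper_force: 50.0
```

Floor contact is felt (force z rose from −2 to about +4 N, with TCP height matching the floor). I'll hold, then release and rise straight up.

Request:
{"method": "apply_moves", "body": {"series": [[[0, 0, 0], [0, 0, 0]], [[0, 0, 0], [0, 0, 0]], [[0, 0, 0], [0, 0, 0]], [[0, 0, 0], [0, 0, 0]], [[0, 0, 0], [0, 0, 0]], [[0, 0, 0], [0, 0, 0]]], "newtons": 15}}

```text
t: 20.17
tool_pos: [0.5644, -0.0116, 0.3242]
orientation: [-2.211, -2.229, -0.0]
force: [-2.1, 1.3, 5.6]
opening: 0.0221
gripper_force: 15.0
```

Request:
{"method": "apply_moves", "body": {"series": [[[0, 0, 0], [0, 0, 0]], [[0, 0, 0], [0, 0, 0]], [[0, 0, 0], [0, 0, 0]], [[0, 0, 0], [0, 0, 0]], [[0, 0, 0], [0, 0, 0]], [[0, 0, 0], [0, 0, 0]], [[0, 0, 0], [0, 0, 0]]], "claw": 0.6}}

```text
t: 20.75
tool_pos: [0.5643, -0.0116, 0.3235]
orientation: [-2.211, -2.229, 0.001]
force: [0.4, -1.2, 0.0]
opening: 0.0555
gripper_force: 0.0
```

Request:
{"method": "apply_moves", "body": {"series": [[[0, 0, -10], [0, 0, 0]], [[0, 0, -20], [0, 0, 0]], [[0, 0, -30], [0, 0, 0]], [[0, 0, -35], [0, 0, 0]], [[0, 0, -30], [0, 0, 0]], [[0, 0, -20], [0, 0, 0]], [[0, -35, 0], [0, 0, 0]], [[0, -35, 0], [0, 0, 0]], [[0, -35, 0], [0, 0, 0]], [[0, 0, 0], [0, 0, 0]], [[0, 0, 0], [0, 0, 0]], [[0, 0, 0], [0, 0, 0]]]}}

```text
t: 21.75
tool_pos: [0.4596, -0.0127, 0.4699]
orientation: [-2.212, -2.23, -0.002]
force: [0.1, 0.5, 0.0]
opening: 0.0556
gripper_force: 0.0
```

```bash
python3 - <<'E'
from ins import *
s=robot.read_state();print(s['t'],s['tool_pos'],s['force'],s['dq'].round(3))
for n in ('scene','top'):
    im,d=robot.read_camera(n);cv2.imwrite(f'pics/end_{n}.png',im);W=cloud(n,d)
    hsv=cv2.cvtColor(im,cv2.COLOR_BGR2HSV)
    inb=(W[...,0]>.42)&(W[...,0]<.66)&(W[...,1]>-.12)&(W[...,1]<.06)
    o=inb&(hsv[...,0]<20)&(hsv[...,1]>150)&(W[...,2]>.12)&(W[...,2]<.25)
    b=inb&(hsv[...,0]>100)&(hsv[...,0]<125)&(hsv[...,1]>150)&(W[...,2]>.09)&(W[...,2]<.16)
    if o.sum():
        P=W[o];print(n,'orange',len(P),P.mean(0),'zmax',np.percentile(P[:,2],[2,98]))
        for lo in np.arange(.13,.2,.02):
            q=P[(P[:,2]>lo)&(P[:,2]<lo+.02)];
            if len(q)>5:print('  slice',round(lo,2),q.mean(0),len(q))
    if b.sum():
        P=W[b];k=P[P[:,2]>.11];print(n,'knob',k.mean(0) if len(k) else None,len(k))
print('expected handle',K_[:2]+[.028,0])
E
```

```text
21.75 [ 0.4596 -0.0127  0.4699] [0.1353 0.4511 0.0105] [ 0.002  0.039 -0.026  0.    -0.005 -0.   ]
scene orange 245 [ 0.5701 -0.018   0.1694] zmax [0.1403 0.196 ]
  slice 0.13 [ 0.5689 -0.0191  0.1443] 44
  slice 0.15 [ 0.5704 -0.0186  0.1598] 75
  slice 0.17 [ 0.5705 -0.0181  0.1799] 89
  slice 0.19 [ 0.5699 -0.0154  0.1935] 37
scene knob [ 0.4801 -0.0758  0.1346] 47
expected handle [ 0.5639 -0.0119]
```

```bash
python3 -c "
from plant import robot
print(robot.close_job())"
```

```text
the job is handed in; nothing more can be done
None
```

I handed the job in at about 22 s, and its verdict was not shown. By my last measurements the guard arm is at about 1.9 rad, clear of the opening, and the carrier stands upright on the keeper's floor with its foot under the deck. It was still held at floor contact and then released. I kept the arm clear of the vials but did not look at them again at the end.

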